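# Fetch the ultrasonic probes from the deep case with the hook picker

### The job

Get the probes ready for the weld scanner: with the orange-handled hook picker, lift every probe out of the deep wells of the blue case by its wire bail and stand each upright on the round pad of its own colour, well centred. Never touch the probes with the gripper itself, and leave the other things on the bench alone. When all stand there, put the picker away: slide its blade edgewise into the slot of the yellow rack, fully home, hanging by its shoulder, and let go.

Things in the scene. Friction and masses are not known exactly. Their poses are not given: they have to be found in the camera images.
- probe_red: Red ultrasonic probe on an amber wedge shoe: block 36 (x) x 34 (y) x 22 mm high, 0.12 kg, with an upright wire bail on top (see the red one's). May be absent. Origin: centre of the underside, z up. At the start it stands upright on the floor of one of the wells.
- probe_blue: Blue ultrasonic probe on an amber wedge shoe: block 36 (x) x 34 (y) x 22 mm high, 0.12 kg, with an upright wire bail on top (see the red one's). May be absent. Origin: centre of the underside, z up. At the start it stands upright on the floor of one of the wells.
- probe_yellow: Yellow ultrasonic probe on an amber wedge shoe: block 36 (x) x 34 (y) x 22 mm high, 0.12 kg, with an upright wire bail on top (see the red one's). May be absent. Origin: centre of the underside, z up. At the start it stands upright on the floor of one of the wells.
- probe_green: Green ultrasonic probe on an amber wedge shoe: block 36 (x) x 34 (y) x 22 mm high, 0.12 kg, with an upright wire bail on top (see the red one's). May be absent. Origin: centre of the underside, z up. At the start it stands upright on the floor of one of the wells.
- bail_red (a point): Peak of the red probe's bail (wire centre), 50 mm above its underside; all four probes are alike. Bail: 5 mm steel wire in the probe's own y-z plane at x = 0; legs at y = +-13 mm up to z = 45 mm, joined by a shallow roof that peaks at y = 0. Free opening under the peak: from the block's top, z = 22 mm, to 47.5 mm. A hook passes through it along the probe's x, from either side.
- pad_red: Red round pad, 66 mm across, 3 mm thick, fixed on the docking plate: the place of the red probe. Origin: centre of its underside, 6 mm above the table; its top is 3 mm higher.
- pad_blue: Blue round pad, 66 mm across, 3 mm thick, fixed on the docking plate: the place of the blue probe. Origin: centre of its underside, 6 mm above the table; its top is 3 mm higher.
- pad_yellow: Yellow round pad, 66 mm across, 3 mm thick, fixed on the docking plate: the place of the yellow probe. Origin: centre of its underside, 6 mm above the table; its top is 3 mm higher.
- pad_green: Green round pad, 66 mm across, 3 mm thick, fixed on the docking plate: the place of the green probe. Origin: centre of its underside, 6 mm above the table; its top is 3 mm higher.
- picker: Hook picker, a flat-bladed long-reach hook, 0.15 kg, upright (z up, prong to its own +x), to be used so. Origin: centre of the underside of its shoulder, a dark plate 30 (x) x 26 (y) x 6 mm, z = 0 to 6. Steel blade below, 5 mm thick in y, 24 mm wide from z = 0 to -40, then 12 mm wide to -107. At the start it hangs by its shoulder in the grey stand, prong to the stand's +x.
- picker_grip (a point): Grip point of the picker, 36 mm above its origin, in the middle of the orange handle: 24 (x) x 14 (y) mm, from 6 to 66 mm above the origin. Grip it across the 14 mm.
- picker_hook (a point): Lowest point of the picker's prong (wire centre), where a hanging bail settles, at (15, 0, -107) mm from the picker's origin. The prong, 5 mm round, runs from the blade's foot at (4, -105) over this point to (23, -105) and up to its tip (26, -98) (x, z, wire centre). Wire included, it ends at x = 28.5, tip top at z = -95.5, underside at z = -109.5 mm.
- stand: Grey parking stand of the picker: level fork 64 mm wide, 12 mm thick, top at z = 150 mm, on two 12 mm posts at x = 27, y = +-26. Origin on the table, below the slot. Slot 14 mm wide, open to its own -x (mouth x = -20), closed at x = 13; solid back from there to x = 33. The prong lies under the back: draw the picker out edgewise to -x, 55 mm or more, before lifting it.
- rack: Yellow tool rack, where the picker belongs: fork and size as the grey stand, top at z = 150 mm, but the slot is 9 mm wide, with two flared lips at its mouth (x = -20 to -34 mm, opening to about 28 mm). Slot open to its own -x, closed at x = 13 mm. Origin on the table below the picker's home.
- rack_home (a point): The picker's home in the rack: point on top of the yellow fork (z = 150 mm), where the picker's origin is when its blade is fully in the slot and its shoulder rests on the fork; axes as the rack's, the picker's +x to the rack's +x.
- case: Blue storage case, fixed, outside 118 (x) x 257 (y) x 135 mm high, open on top, white floor and dividers: four deep wells in a row along y, at y = 94.5, 31.5, -31.5, -94.5, each 108 (x) x 58 (y) mm inside, 5 mm walls, floor at z = 6. A 20 mm high ledge covers each well's floor from x = -54 to -22, so a probe stays at x > -22 and the picker has room on the -x side. Origin: centre of underside.
- dock: Aluminium docking plate, 170 x 170 x 6 mm, fixed, which carries the four coloured pads, 85 mm apart, in an order that varies. Origin: centre of underside.
- cal_block: Bystander: steel calibration block 60 x 25 x 40 mm, loose.
- wheel: Bystander: black rubber scanner wheel lying flat, 44 mm across, 18 mm high, loose.
- gel_bottle: Bystander: white gel bottle, 52 mm across, 130 mm high, loose, behind the plate.
- wrench: Bystander: wrench, 130 mm long, lying loose.
- tin: Bystander: steel tin, 50 mm across, 50 mm high, loose.
There are look-alikes about, which are no part of the job. What is shaped like the picker but turquoise is not meant.

How it is judged:
On the way, in this order (a step that is already met when the one before it is completed fails the run):
1. every probe stands upright on the pad of its colour, off the hook (horizontal distance between probe_red and pad_red below 0.022 m and z of probe_red in the frame of pad_red between -0.002 and 0.008 m and angle between each of probe_red, probe_blue, probe_yellow, probe_green's own z axis and vertical below 0.12 rad and linear speed of each of probe_red, probe_blue, probe_yellow, probe_green below 0.03 m/s and contact force between each of probe_red, probe_blue, probe_yellow, probe_green and picker below 0.05 N and horizontal distance between probe_blue and pad_blue below 0.022 m and z of probe_blue in the frame of pad_blue between -0.002 and 0.008 m and horizontal distance between probe_yellow and pad_yellow below 0.022 m and z of probe_yellow in the frame of pad_yellow between -0.002 and 0.008 m and horizontal distance between probe_green and pad_green below 0.022 m and z of probe_green in the frame of pad_green between -0.002 and 0.008 m), for 0.2 s.
2. the picker hangs fully home in the yellow rack's slot, released (x of picker in the frame of rack_home between -0.009 and 0.006 m and y of picker in the frame of rack_home between -0.005 and 0.005 m and z of picker in the frame of rack_home between -0.004 and 0.004 m and angle between the x axis of picker and the x axis of rack, either way round below 0.25 rad and angle between picker's own z axis and vertical below 0.12 rad and linear speed of picker below 0.03 m/s and contact force between the fingers and picker below 0.1 N), for 0.2 s.
At the end, for the whole second after the job is handed in: Each probe upright (0.12 rad) on its own colour's pad, centres within 22 mm, at rest, off the hook; picker in the yellow slot, upright, released, at rest, its origin at most 9 mm short of home along the slot, shoulder on the fork within 4 mm (all of step 1 and all of step 2); the robot touches nothing.
It fails at once if the gripper's fingers touch a probe (contact force between the fingers and probe_red above 0.5 N or contact force between the fingers and probe_blue above 0.5 N or contact force between the fingers and probe_yellow above 0.5 N or contact force between the fingers and probe_green above 0.5 N).
It fails at once if a bystander is shifted by more than 30 mm (distance of any of cal_block, wheel, gel_bottle, wrench, tin from where it was at the start of the episode above 0.03 m).
Of probe_red, probe_blue, probe_yellow, probe_green only 3 to 4 are there at a start; the rules pass over those that are not, and their reading is None.
At some moment in a run one of probe_red, probe_blue, probe_yellow, probe_green may be knocked a few centimetres aside while the robot is not near it.
It also fails if it takes over 210 s, if anything falls off the work surface, if the arm or the gripper's body presses on something with over 40 N, if the wrist force passes 120 N, or if a joint passes its speed limit or range.

### The arm

A 6-joint arm with a two-finger parallel gripper is mounted at the origin on the work surface. World frame = base frame: x ahead of the robot, y to its left, z up, the work surface at z = 0. Lengths are in m, angles in rad, forces in N, time in s.
With the tool pointing down it reaches from about 0.3 to 1 m from the base axis. Payload 5.1 kg.
Tool frame: the origin (TCP) lies midway between the tips of the shut fingers; the grasp point (between the pads) lies 19 mm behind it; z points along the fingers, y is the line along which they close (so a half turn about z gives the same grasp; the last joint's range is limited). The gripper opens to 95 mm and grips with 3 to 60 N. Pads are 20 mm wide; open, the fingers measure 119 mm over their backs; the gripper's body (75 mm by 180 mm) begins 59 mm behind the grasp point.
Start: joints at [1.15, 0.124, 1.65, -0, 1.367, -0.083], TCP at [0.215, 0.613, 0.215] pointing down, gripper open.
Joint ranges: [-2.61, 2.61], [-1.02, 2.33], [0.03, 2.71], [-1.35, 4.49], [0.32, 2.68], [-2.91, 2.91]. Speed limits (rad/s): [2.57, 2.57, 3.14, 3.14, 3.14, 3.14].

### API

Orientations are given as a unit quaternion [w, x, y, z].
In Python, from bench import ctrl gives the robot as it stands. The module is installed in compiled form; this text tells all that it offers.
- The arm moves only by the tool carry_out, never from a script. Its argument "moves" is a list of rows, each a list of 4 numbers: the shift along the tool's x, y, z in m, then the turn about the tool's z in rad. A call has 1 to 20 rows; each row is the pose to reach, as a shift and turn from the pose commanded when the call began, along the tool's axes at that moment; what a row does not reach only later rows make up. A row lasts 1/10 s, in which the tool goes at most 50 mm and 8.59 degrees, less where a joint would pass 70% of its speed; a pose out of reach is approached as far as the arm can. A call with a gripper value outside its range is refused whole. "claw" is the opening, from 0 (shut) to 1 (fully open), set as the call begins (left out, the last holds). The fingers move at their own pace and stop on an object; "grip_force" is the grip in N (left out, the last holds). Time passes only in rows, so rows that repeat a pose let the fingers close. It gives the time, the measured TCP pose, the force, the opening and the grip force at its end, in the units of the state.
- ctrl.observe(): the state, without advancing time (a new reading comes with each control period).
- ctrl.read_camera(name): name is "scene" or "top"; returns a dict with "pixels" (400x640x3 uint8, red, green, blue), "z_map" (400x640 float32, m along the optical axis (not along the pixel's ray), 0 where there is no reading), "mtx" (3x3 intrinsics, pixels), "R" (3x3) and "t" (3): a world point X has camera coordinates R X + t. Camera axes: x right, y down, z forward; pixel columns grow to the right and rows downward; lengths in m; the calibration is good to about 2 mm. A picture is of the moment at which its call begins.
- ctrl.finish_job(): hands the job in; it is judged then, once.
The state is a dict: "time": time; "q": joint angles; "dq": joint speeds; "effort": joint torques, N m; "position": TCP position; "orientation": TCP orientation; "ft_force": force on the tool from outside, world axes, zero at the start; "wrist_torque": the same for the moment, N m; "grip_width": opening from 0.0 (shut) to 1.0 (fully open); "gripper_force": force on a finger pad.
Only numpy, scipy, OpenCV 4.12 (cv2) and the standard library are available. Lean on these libraries where they do the work, as an engineer would, in place of code of your own. Each camera call takes 0.05 s, during which the arm holds its last target. There are 200 camera calls.

## Working session

There is one attempt and no reset: what is moved stays moved. The work goes in short steps, Python scripts to look and compute and a tool call to move; the robot and the scene stay as the last step left them, time stands still between calls to the robot, and variables do not carry over. Pictures are saved under pics/ and viewed, at most 16 in all, crops included, and the job is handed in when it is done.

Besides the shell and the picture viewer there is one more tool, called after "Emit:" as a command line: name --pt "numbers of a row" for each row, then --argument value for the rest. carry_out: Moves the arm, as the interface text tells. Its arguments: {"type":"object","properties":{"moves":{"type":"array"},"claw":{"type":"number"},"grip_force":{"type":"number"}},"required":["moves"]}

```bash
mkdir -p pics; cat > h.py <<'E'
import numpy as np, cv2
from bench import ctrl
def cam(n,save=None):
    c=ctrl.read_camera(n)
    if save: cv2.imwrite('pics/'+save,cv2.cvtColor(c['pixels'],cv2.COLOR_RGB2BGR))
    return c
def world(c):
    K,R,t=map(np.array,(c['mtx'],c['R'],c['t'])); z=c['z_map']
    v,u=np.mgrid[:z.shape[0],:z.shape[1]]
    p=np.stack([(u-K[0,2])/K[0,0]*z,(v-K[1,2])/K[1,1]*z,z],-1)
    return (p-t)@R   # R^T(p-t)
def ray(c,u,v,h):
    K,R,t=map(np.array,(c['mtx'],c['R'],c['t'])); o=-R.T@t
    d=R.T@np.linalg.inv(K)@np.array([u,v,1.]); return o+d*(h-o[2])/d[2]
def proj(c,X):
    K,R,t=map(np.array,(c['mtx'],c['R'],c['t'])); p=K@(R@np.array(X)+t); return p[:2]/p[2]
E
python3 - <<'E'
from h import *
for n in('scene','top'):
    c=cam(n,n+'0.png'); print(n,-np.array(c['R']).T@c['t'],np.array(c['mtx'])[0,0]); print(np.round(c['R'],2).tolist())
s=ctrl.observe(); print(s)
E
```

```text
scene [ 0.97342924 -0.54917603  1.21664459] 512.0423456302003
[[0.74, 0.67, 0.01], [0.56, -0.61, -0.56], [-0.37, 0.42, -0.83]]
top [ 0.37504233 -0.01182347  1.10366547] 361.91051170271135
[[-0.0, -1.0, -0.02], [-0.99, 0.0, -0.11], [0.11, 0.02, -0.99]]
{'time': 0.1, 'q': array([ 1.15039650e+00,  1.24478091e-01,  1.65152731e+00, -1.26651305e-05,
        1.36749222e+00, -8.26082056e-02]), 'dq': array([-0.00305701, -0.00205081,  0.00036367, -0.00053611, -0.00050283,
       -0.00166848]), 'effort': array([ 5.42249163e-04, -4.18877113e+01, -3.61098146e+01,  7.76683842e-02,
        4.60912753e-02, -6.74674652e-05]), 'position': array([0.21521268, 0.61272719, 0.21349123]), 'orientation': array([-2.31029795e-04,  1.68092632e-01,  9.85770744e-01, -9.24059613e-04]), 'ft_force': array([ 0.03301879, -1.22991338,  0.52617837]), 'wrist_torque': array([ 0.0380374 ,  0.0407262 , -0.04669495]), 'gripper_force': 0.0, 'grip_width': 1.000768765115234}
```

View pics/scene0.png

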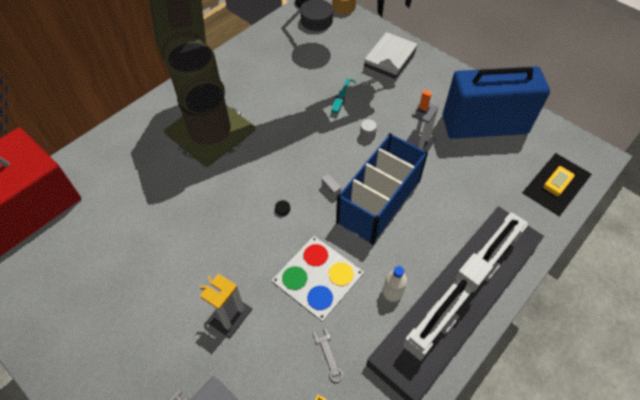

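View pics/top0.png

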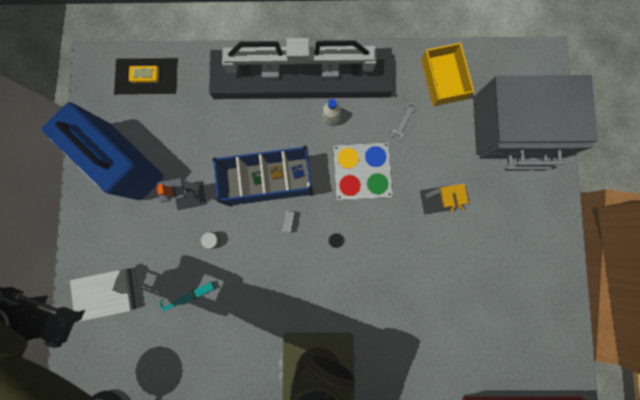

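The scene view shows the picker (orange, 425,100) in the grey stand, the case (382,185), the dock (318,278) and the rack (222,292). The top view shows probes green (256,176), yellow (277,174) and blue (298,171), with the case at (263,174), the picker at (168,190) and the rack at (455,196).

```bash
python3 - <<'E'
from h import *
c=cam('top'); P=world(c); im=c['pixels']
a=cv2.resize(im[135:215,150:320],None,fx=4.7,fy=4.7,interpolation=cv2.INTER_CUBIC)[:, :800]
b=cv2.resize(im[165:225,400:490],None,fx=3.5,fy=3.5,interpolation=cv2.INTER_CUBIC)
o=np.zeros((a.shape[0]+b.shape[0],800,3),np.uint8);o[:a.shape[0],:a.shape[1]]=a;o[a.shape[0]:,:b.shape[1]]=b
cs=cam('scene'); sm=cs['pixels']; d=cv2.resize(sm[80:160,395:455],None,fx=2.6,fy=2.6,interpolation=cv2.INTER_CUBIC)
e=cv2.resize(sm[265:345,185:260],None,fx=2.6,fy=2.6,interpolation=cv2.INTER_CUBIC)
o[a.shape[0]:a.shape[0]+d.shape[0],330:330+d.shape[1]]=d;o[a.shape[0]:a.shape[0]+e.shape[0],500:500+e.shape[1]]=e
cv2.imwrite('pics/crop1.png',cv2.cvtColor(o,cv2.COLOR_RGB2BGR))
# pads
hsv=cv2.cvtColor(im,cv2.COLOR_RGB2HSV)
for n,(lo,hi) in dict(red=(170,6),yellow=(20,30),green=(50,80),blue=(105,118)).items():
    H=hsv[...,0]; m=((H>=lo)|(H<=hi)) if lo>hi else (H>=lo)&(H<=hi)
    m=(m&(hsv[...,1]>130)&(hsv[...,2]>60)).astype(np.uint8)
    k,l,st,ce=cv2.connectedComponentsWithStats(m)
    for i in range(1,k):
        if st[i,4]>25:
            u,v=ce[i]; print(n,st[i].tolist(),np.round(ce[i],1),np.round(ray(c,u,v,.009),4)[:2],np.round(np.median(P[l==i],0),3))
# depth-based minAreaRects
def rect(Pw,x0,x1,y0,y1,z0,z1,tag):
    m=(Pw[...,0]>x0)&(Pw[...,0]<x1)&(Pw[...,1]>y0)&(Pw[...,1]<y1)&(Pw[...,2]>z0)&(Pw[...,2]<z1)
    q=Pw[m]; r=cv2.minAreaRect((q[:,:2]*1000).astype(np.float32)); print(tag,m.sum(),np.round(r[0],1),np.round(r[1],1),round(r[2],2),np.round(np.median(q,0),4))
for Q,t in((P,'top'),(world(cs),'scene')):
    for a in ((.35,.65,-.1,.35,.11,.15,'case'),(.3,.55,.33,.56,.14,.165,'stand'),(.3,.55,.33,.56,.17,.25,'handle'),(.3,.55,-.55,-.3,.13,.17,'rack'),(.35,.65,-.3,-.02,.003,.012,'dock')):
        try: rect(Q,*a[:6],t+' '+a[6])
        except Exception as ex: print(t,a[6],ex)
E
```

```text
red [340, 175, 20, 20, 321] [349.5 184.9] [ 0.5392 -0.0983] [ 0.539 -0.097  0.009]
yellow [421, 43, 53, 63, 2396] [446.8  73.7] [ 0.8913 -0.4087] [ 0.886 -0.407  0.015]
yellow [128, 65, 31, 19, 398] [143.3  74. ] [0.9001 0.554 ] [0.891 0.549 0.02 ]
yellow [338, 148, 21, 20, 333] [347.7 157.7] [ 0.624 -0.094] [ 0.623 -0.094  0.009]
yellow [272, 171, 11, 8, 65] [276.5 174.2] [0.5736 0.1253] [0.57  0.124 0.028]
yellow [440, 184, 29, 27, 547] [453.7 195.7] [ 0.5043 -0.413 ] [ 0.49  -0.365  0.15 ]
green [368, 174, 19, 20, 299] [377.2 183.4] [ 0.5435 -0.1826] [ 0.544 -0.182  0.009]
blue [328, 99, 8, 9, 57] [331.7 103. ] [ 0.7989 -0.0459] [ 0.752 -0.043  0.129]
blue [42, 103, 92, 90, 2979] [ 89.4 147.5] [0.6615 0.7117] [0.612 0.588 0.192]
blue [70, 129, 35, 31, 157] [ 86.2 144.4] [0.6716 0.7224] [0.62  0.598 0.192]
blue [366, 147, 20, 19, 315] [375.3 156.1] [ 0.6284 -0.1787] [ 0.628 -0.178  0.009]
blue [285, 148, 18, 4, 35] [293.5 149.3] [0.6514 0.0732] [0.62  0.063 0.132]
blue [262, 150, 19, 5, 40] [271.  152.2] [0.6426 0.143 ] [0.612 0.126 0.133]
blue [239, 154, 19, 4, 39] [248.  155.3] [
[... 376 characters left out ...]
4.1 260.4] 7.13 [0.5571 0.1572 0.1335]
top stand 505 [513.2 448.3] [186.9  66.5] 85.37 [0.5144 0.393  0.1505]
top handle 612 [520.6 470.6] [178.5  56.8] 87.64 [0.5224 0.5227 0.1907]
top rack 540 [ 483.5 -362.3] [67.7 65.1] 9.81 [ 0.4896 -0.3584  0.1496]
top dock 2923 [ 500.3 -160.1] [280.  298.5] 89.84 [ 0.5638 -0.1399  0.007 ]
scene case 2107 [557.  148.5] [124.5 265.3] 7.36 [0.5563 0.146  0.1289]
scene stand 374 [515.8 446. ] [184.4  63.9] 87.87 [0.5187 0.3846 0.1511]
scene handle 392 [522.3 469.3] [182.6  52.5] 86.52 [0.5173 0.5107 0.1916]
scene rack 731 [ 485.9 -364.3] [69.2 65.4] 9.39 [ 0.495  -0.3636  0.1502]
scene dock 4302 [ 500.5 -159.9] [279.3 299.3] 89.89 [ 0.5606 -0.1515  0.0066]
```

View pics/crop1.png

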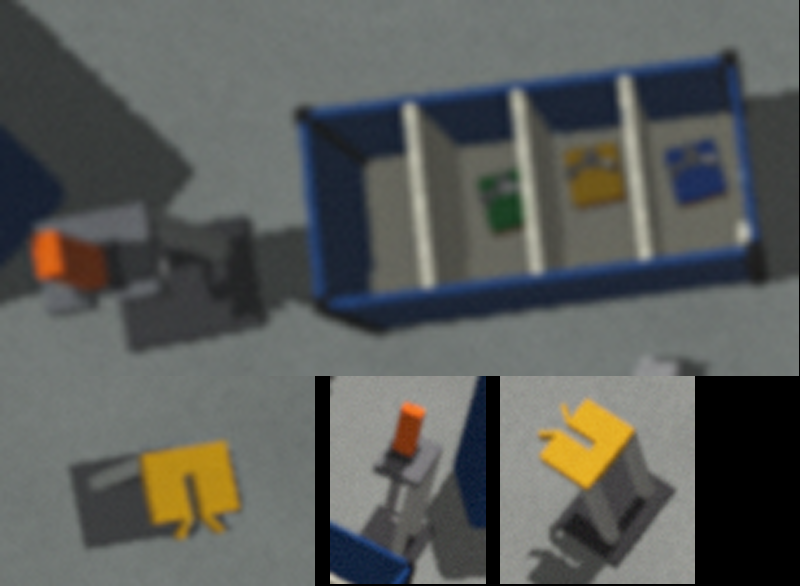

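Crop: the green probe sits against its divider at (500,200), yellow is at (595,175) and blue at (695,172), and the leftmost well is empty, so there is no red probe. The yellow rack's mouth faces the robot. I still need the stand's orientation.

```bash
python3 - <<'E'
from h import *
c=cam('top'); s=cam('scene')
o=np.zeros((600,800,3),np.uint8)
def put(im,x,y,w,h,f,X,Y):
    q=cv2.resize(im[y:y+h,x:x+w],None,fx=f,fy=f,interpolation=cv2.INTER_CUBIC); o[Y:Y+q.shape[0],X:X+q.shape[1]]=q
put(c['pixels'],150,172,58,42,6.5,0,0); put(s['pixels'],405,82,42,52,7,400,0); put(c['pixels'],232,158,85,35,9,0,280)
cv2.imwrite('pics/crop2.png',cv2.cvtColor(o,cv2.COLOR_RGB2BGR))
for cc,t in((c,'top'),(s,'scene')):
    P=world(cc)
    hs=cv2.cvtColor(cc['pixels'],cv2.COLOR_RGB2HSV)
    box=(P[...,0]>.35)&(P[...,0]<.58)&(P[...,1]>.3)&(P[...,1]<.52)
    org=box&(hs[...,1]>150)&((hs[...,0]<16)|(hs[...,0]>172))&(P[...,2]>.1)
    fk=box&(P[...,2]>.145)&(P[...,2]<.154)&(hs[...,1]<90); sh=box&(P[...,2]>.1545)&(P[...,2]<.160)
    for m,n in((org,'orange'),(fk,'fork'),(sh,'shoulder')):
        q=P[m]
        if len(q)<5: print(t,n,len(q)); continue
        r=cv2.minAreaRect((q[:,:2]*1000).astype(np.float32)); print(t,n,len(q),np.round(r[0],1),np.round(r[1],1),round(r[2],1),np.round(q[:,2].min(),3),np.round(q[:,2].max(),3))
    top=P[org&(P[...,2]>.212)]
    if len(top)>5:
        r=cv2.minAreaRect((top[:,:2]*1000).astype(np.float32)); print(t,'htop',len(top),np.round(r[0],1),np.round(r[1],1),round(r[2],1))
P=world(c)
yaw=np.radians(7.2);R=np.array([[np.cos(yaw),np.sin(yaw)],[-np.sin(yaw),np.cos(yaw)]])
L=(P[...,:2]-[.5555,.150])@R.T
for wy in(.0945,.0315,-.0315,-.0945):
    m=(abs(L[...,0])<.053)&(abs(L[...,1]-wy)<.028)
    for z0,z1 in((.024,.034),(.04,.065)):
        k=m&(P[...,2]>z0)&(P[...,2]<z1)&(L[...,0]>-.02); q=L[k]*1000
        print(wy,z0,len(q), np.round(q.mean(0),1) if len(q) else '', np.round(q,0).astype(int).tolist() if z0>.03 else (np.round([q.min(0),q.max(0)],0).tolist() if len(q) else ''))
E
```

```text
top orange 125 [501.2 390.3] [23.  14.6] 6.3 0.161 0.22
top fork 288 [509. 393.] [54.1 65.9] 11.6 0.145 0.154
top shoulder 75 [510.7 443.4] [134.9  75.7] 57.3 0.155 0.16
top htop 52 [501.3 391.3] [21.7 13.1] 11.7
scene orange 147 [504.  388.2] [22.9 21.1] 23.7 0.154 0.222
scene fork 226 [510.4 391.2] [54.6 69.3] 10.5 0.145 0.154
scene shoulder 67 [536.6 434.9] [155.   69.5] 78.3 0.155 0.16
scene htop 37 [504.4 389.2] [20.4 19.5] 24.5
0.0945 0.024 5 [ 52.2 107.6] [[50.0, 91.0], [53.0, 121.0]]
0.0945 0.04 9 [ 51.8 106.9] [[53, 93], [53, 85], [52, 121], [53, 93], [53, 90], [50, 122], [51, 120], [53, 120], [50, 120]]
0.0315 0.024 89 [11.2 32. ] [[-8.0, 19.0], [53.0, 48.0]]
0.0315 0.04 25 [26.1 35. ] [[53, 37], [53, 35], [53, 29], [53, 55], [53, 53], [53, 45], [53, 32], [53, 58], [53, 50], [14, 28], [14, 25], [13, 22], [13, 20], [13, 17], [12, 35], [11, 31], [11, 29], [10, 25], [11, 20], [9, 40], [10, 38], [9, 35], [8, 32], [7, 41], [9, 40]]
-0.0315 0.024 111 [ 18.8 -27.5] [[2.0, -45.0], [52.0, -10.0]]
-0.0315 0.04 24 [ 28.1 -27. ] [[53, -39], [53, -45], [53, -7], [52, -32], [53, -43], [53, -16], [22, -23], [22, -26], [21, -29], [21, -32], [21, -35], [21, -38], [20, -41], [21, -14], [21, -17], [21, -19], [19, -23], [18, -26], [19, -29], [18, -32], [19, -39], [18, -13], [18, -16], [17, -14]]
-0.0945 0.024 113 [ 14.3 -92.6] [[-5.0, -120.0], [53.0, -72.0]]
-0.0945 0.04 23 [ 21.7 -93.9] [[53, -113], [51, -119], [53, -78], [50, -118], [53, -91], [16, -94], [16, -97], [16, -99], [15, -102], [15, -105], [14, -84], [14, -87], [14, -90], [13, -93], [13, -96], [13, -99], [14, -105], [12, -78], [12, -81], [11, -84], [12, -87], [10, -78], [10, -81]]
```

View pics/crop2.png

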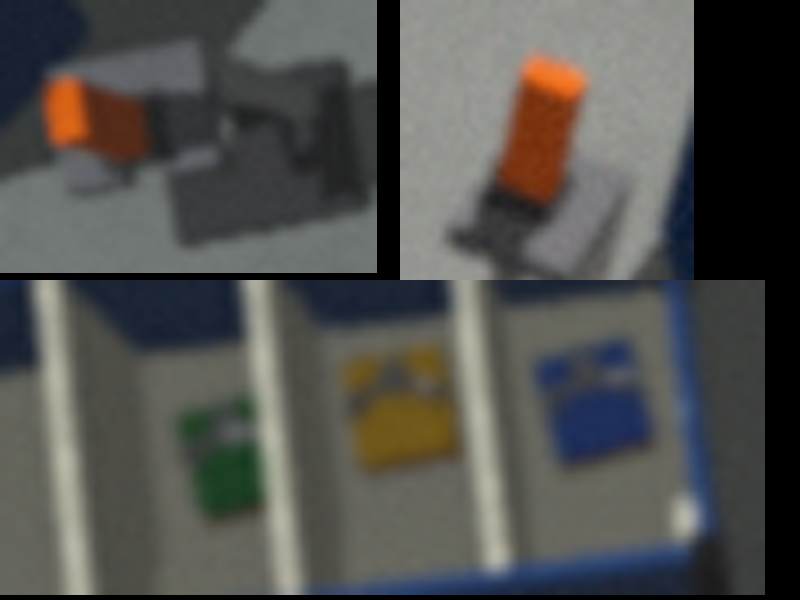

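Crop: the stand's mouth faces the robot (fork's back at the top of the crop) with yaw about 11°. The bails are visible at green (215,435), yellow (395,385) and blue (590,370). Now to get the picker.

```bash
cat >> h.py <<'E'
from scipy.spatial.transform import Rotation as Rn
def go(p,yaw_deg,s=None):
    """shift in tool axes + turn so that TCP at p, tool x = picker -x (picker yaw)"""
    s=s or ctrl.observe(); w,x,y,z=s['orientation']; R=Rn.from_quat([x,y,z,w]).as_matrix()
    d=R.T@(np.array(p)-s['position']); a=np.degrees(np.arctan2(R[1,0],R[0,0]))
    t=-((yaw_deg+180-a+180)%360-180)
    print('pos',np.round(s['position'],4),'pyaw',round((a-180+180)%360-180,2),'tilt',np.round(R[:,2],3),'-> shift',np.round(d,4),'turn',round(np.radians(t),3),'t',round(s['time'],2),'q6',round(s['q'][5],2),'F',np.round(s['ft_force'],1))
    return d
def picker(s=None):
    "nominal picker origin when gripped at picker_grip"
    s=s or ctrl.observe(); return np.array(s['position'])-[0,0,.017]
E
python3 - <<'E'
from h import *
go([.503,.3905,.26],11); go([.503,.3905,.167],11)
E
```

```text
pos [0.2154 0.6131 0.2142] pyaw -19.35 tilt [-0.    -0.001 -1.   ] -> shift [-0.3451 -0.1147 -0.0457] turn -0.53 t 0.3 q6 -0.08 F [-0.1  0.  -0.5]
pos [0.2154 0.6131 0.2142] pyaw -19.35 tilt [-0.    -0.001 -1.   ] -> shift [-0.3452 -0.1146  0.0473] turn -0.53 t 0.3 q6 -0.08 F [-0.1  0.  -0.5]
```

Emit:
carry_out --pt "-0.03 -0.01 -0.046 -0.1" --pt "-0.07 -0.02 -0.06 -0.2" --pt "-0.11 -0.035 -0.06 -0.3" --pt "-0.15 -0.05 -0.06 -0.4" --pt "-0.19 -0.063 -0.06 -0.5" --pt "-0.23 -0.076 -0.06 -0.53" --pt "-0.27 -0.09 -0.06 -0.53" --pt "-0.31 -0.103 -0.06 -0.53" --pt "-0.335 -0.111 -0.06 -0.53" --pt "-0.345 -0.1147 -0.06 -0.53" --pt "-0.345 -0.1147 -0.06 -0.53" --pt "-0.345 -0.1147 -0.06 -0.53" --pt "-0.345 -0.1147 -0.06 -0.53" --pt "-0.345 -0.1147 -0.06 -0.53" --claw 0.5

```text
time: 1.7
position: [0.502, 0.3917, 0.2748]
orientation: [0.0, -0.097, 0.995, 0.0]
ft_force: [-0.1, 0.0, 0.3]
grip_width: 0.499
gripper_force: 0.0
```

```bash
python3 - <<'E'
from h import *
go([.503,.3905,.167],11)
E
```

```text
pos [0.502  0.3917 0.2748] pyaw 11.12 tilt [ 0.  0. -1.] -> shift [-0.0008 -0.0014  0.1078] turn 0.002 t 1.7 q6 -1.19 F [-0.1  0.   0.3]
```

Emit:
carry_out --pt "-0.001 -0.0014 0.03 0" --pt "-0.001 -0.0014 0.06 0" --pt "-0.001 -0.0014 0.09 0" --pt "-0.001 -0.0014 0.1 0" --pt "-0.001 -0.0014 0.108 0" --pt "-0.001 -0.0014 0.108 0" --pt "-0.001 -0.0014 0.108 0"

```text
time: 2.4
position: [0.5048, 0.3902, 0.1684]
orientation: [0.001, -0.096, 0.995, 0.001]
ft_force: [0.1, -0.6, 0.3]
grip_width: 0.502
gripper_force: 0.0
```

Emit:
carry_out --pt "0 0 0 0" --pt "0 0 0 0" --pt "0 0 0 0" --pt "0 0 0 0" --pt "0 0 0 0" --pt "0 0 0 0" --pt "0 0 0 0" --pt "0 0 0 0" --pt "0 0 0 0" --pt "0 0 0 0" --claw 0.0 --grip_force 40

```text
time: 3.4
position: [0.5042, 0.3897, 0.1668]
orientation: [0.0, -0.096, 0.995, 0.0]
ft_force: [0.5, 0.2, 1.6]
grip_width: 0.144
gripper_force: 40.0
```

```bash
python3 - <<'E'
from h import *
go([.503,.3905,.167],11); print(ctrl.observe())
E
```

```text
pos [0.5042 0.3897 0.1668] pyaw 11.01 tilt [ 0.  0. -1.] -> shift [ 0.0011  0.0011 -0.0002] turn 0.0 t 3.4 q6 -1.19 F [0.5 0.2 1.6]
{'time': 3.4, 'q': array([ 5.73624672e-01,  1.29342756e-01,  1.72603594e+00,  1.75280124e-04,
        1.28585690e+00, -1.18943682e+00]), 'dq': array([ 0.00023052, -0.00091322, -0.0006939 ,  0.00138049,  0.00162592,
        0.00099324]), 'effort': array([-4.42452505e-01, -4.03162122e+01, -3.42038119e+01, -1.97463906e-01,
        2.09109625e-01, -8.83574612e-04]), 'position': array([0.50424083, 0.38965977, 0.16682855]), 'orientation': array([ 1.19905594e-04, -9.59600725e-02,  9.95385164e-01,  1.56745664e-04]), 'ft_force': array([0.5418641 , 0.16207108, 1.64993792]), 'wrist_torque': array([ 0.21489988, -0.02644568, -0.02190333]), 'gripper_force': 39.999337792396545, 'grip_width': 0.1438464347574164}
```

Emit:
carry_out --pt "0 0 -0.001 0" --pt "0.01 0 -0.001 0" --pt "0.025 0 -0.001 0" --pt "0.04 0 -0.001 0" --pt "0.055 0 -0.001 0" --pt "0.068 0 -0.001 0" --pt "0.07 0 -0.001 0" --pt "0.07 0 -0.02 0" --pt "0.07 0 -0.05 0" --pt "0.07 0 -0.085 0" --pt "0.07 0 -0.12 0" --pt "0.07 0 -0.145 0" --pt "0.07 0 -0.16 0" --pt "0.07 0 -0.16 0" --pt "0.07 0 -0.16 0" --pt "0.07 0 -0.16 0"

```text
time: 5.0
position: [0.4349, 0.3757, 0.3241]
orientation: [-0.002, -0.096, 0.995, -0.001]
ft_force: [0.1, 0.3, -1.3]
grip_width: 0.145
gripper_force: 40.0
```

```bash
cat >> h.py <<'E'
CY=np.radians(7.2); CC=np.array([.5555,.150])
def probes(c,region='case'):
    "colour-block top faces and bails from the depth map; world mm"
    P=world(c); hs=cv2.cvtColor(c['pixels'],cv2.COLOR_RGB2HSV); H,S=hs[...,0],hs[...,1]
    Rc=np.array([[np.cos(CY),np.sin(CY)],[-np.sin(CY),np.cos(CY)]]); L=(P[...,:2]-CC)@Rc.T
    for n,(lo,hi),wy in(('green',(45,85),.0315),('yellow',(15,35),-.0315),('blue',(100,125),-.0945)):
        w=(L[...,0]>-.03)&(L[...,0]<.046)&(abs(L[...,1]-wy)<.029)
        m=w&(H>=lo)&(H<=hi)&(S>90)&(P[...,2]>.018)&(P[...,2]<.036)
        b=w&(P[...,2]>.036)&(P[...,2]<.07)
        q=L[m]*1000; bb=L[b]*1000
        if len(q)<8: print(n,len(q)); continue
        r=cv2.minAreaRect(q.astype(np.float32))
        print(n,'block case mm',np.round(r[0],1),np.round(r[1],1),round(r[2],1),'n',len(q),'mm',np.round(q.min(0)),np.round(q.max(0)))
        if len(bb)>4:
            A=np.polyfit(bb[:,1],bb[:,0],1); yc=(bb[:,1].min()+bb[:,1].max())/2
            print('   bail n',len(bb),'y',np.round([bb[:,1].min(),bb[:,1].max()],1),'xmid',round(np.polyval(A,yc),1),'yaw rel',round(-np.degrees(np.arctan(A[0])),1),'zmax',round(P[b][:,2].max(),4))
E
python3 - <<'E'
from h import *
go([.503,.3905,.32],11)
for n in('top','scene'):
    c=cam(n,n+'1.png'); print(n); probes(c)
E
```

```text
pos [0.4349 0.3757 0.3241] pyaw 11.01 tilt [-0.003 -0.002 -1.   ] -> shift [-0.0697  0.0015  0.0038] turn 0.0 t 5.0 q6 -1.14 F [ 0.1  0.3 -1.3]
top
green block case mm [ 8.5 32.6] [31.9 19.8] 9.4 n 46 mm [-8. 22.] [24. 45.]
   bail n 18 y [17.1 41.9] xmid 10.9 yaw rel 10.7 zmax 0.0603
yellow block case mm [ 20.8 -27.5] [36.2 33.3] 3.0 n 104 mm [  2. -45.] [ 39. -11.]
   bail n 19 y [-41.7 -12.9] xmid 20.0 yaw rel 2.0 zmax 0.0579
blue block case mm [ 12.2 -92.9] [33.8 30.6] 6.5 n 84 mm [  -5. -109.] [ 30. -77.]
   bail n 20 y [-107.3  -77.6] xmid 13.3 yaw rel 8.0 zmax 0.0603
scene
green 0
yellow 0
blue 0
```

View pics/scene1.png

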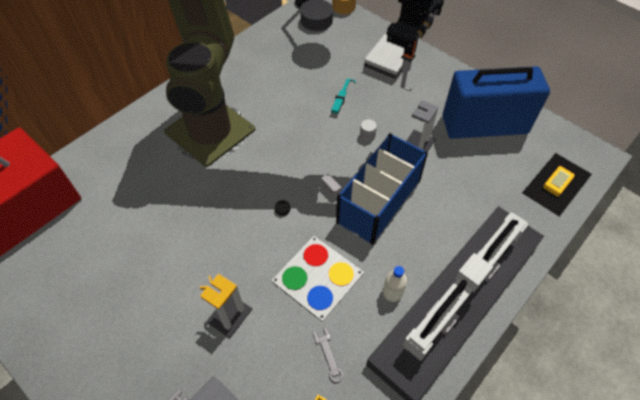

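The picker is out of the stand and in the gripper at (405,40), and the stand at (425,115) is empty. Blue goes first.

```bash
cat >> h.py <<'E'
def c2w(x,y):
    x,y=x/1000,y/1000; return CC+[np.cos(CY)*x-np.sin(CY)*y,np.sin(CY)*x+np.cos(CY)*y]
def at(b,yaw,back,oz):
    "TCP target: picker origin `back` mm behind bail b (world xy), origin height oz (m)"
    a=np.radians(yaw); return [*(np.array(b)-back/1000*np.array([np.cos(a),np.sin(a)])),oz+.017]
E
python3 - <<'E'
from h import *
b=c2w(12.7,-92.8); print(b)
go(at(b,14.2,42,.307),14.2); go(at(b,14.2,42,.143),14.2)
E
```

```text
[0.57973078 0.05952349]
pos [0.4349 0.3757 0.3244] pyaw 11.01 tilt [-0.003 -0.002 -1.   ] -> shift [-0.0398 -0.3404  0.0008] turn -0.056 t 5.1 q6 -1.14 F [-0.1 -0.2 -2.4]
pos [0.4349 0.3757 0.3244] pyaw 11.01 tilt [-0.003 -0.002 -1.   ] -> shift [-0.0403 -0.3402  0.1648] turn -0.056 t 5.1 q6 -1.14 F [-0.1 -0.2 -2.4]
```

Emit:
carry_out --pt "-0.001 -0.015 0 -0.01" --pt "-0.005 -0.045 0 -0.02" --pt "-0.01 -0.085 0 -0.03" --pt "-0.015 -0.125 0 -0.04" --pt "-0.02 -0.165 0 -0.05" --pt "-0.025 -0.205 0 -0.056" --pt "-0.03 -0.245 0 -0.056" --pt "-0.034 -0.285 0 -0.056" --pt "-0.038 -0.315 0 -0.056" --pt "-0.04 -0.333 0 -0.056" --pt "-0.04 -0.34 0 -0.056" --pt "-0.04 -0.34 0 -0.056" --pt "-0.04 -0.34 0 -0.056" --pt "-0.04 -0.34 0 -0.056" --pt "-0.04 -0.34 0 -0.056"

```text
time: 6.6
position: [0.5395, 0.0509, 0.3267]
orientation: [0.0, -0.124, 0.992, 0.0]
ft_force: [0.4, -0.8, -1.0]
grip_width: 0.147
gripper_force: 40.0
```

```bash
python3 - <<'E'
from h import *
b=c2w(12.7,-92.8)
go(at(b,14.2,42,.143),14.2)
c=cam('scene'); im=c['pixels']
cv2.imwrite('pics/s2.png',cv2.cvtColor(cv2.resize(im[60:240,300:500],None,fx=3.3,fy=3.3,interpolation=cv2.INTER_CUBIC),cv2.COLOR_RGB2BGR)[:600])
p=picker(); a=np.radians(14.2); f=np.array([np.cos(a),np.sin(a),0])
for n,X in(('hook',p+.015*f+[0,0,-.107]),('tip',p+.026*f+[0,0,-.098]),('sh',p)): u=proj(c,X); print(n,np.round(u,1),np.round((u-[300,60])*3.3))
t=cam('top'); probes(t)
E
```

```text
pos [0.5395 0.0509 0.3267] pyaw 14.3 tilt [ 0.  0. -1.] -> shift [ 0.0009 -0.0016  0.1667] turn 0.002 t 6.6 q6 -1.83 F [ 0.4 -0.8 -1. ]
hook [361.4 179.7] [203. 395.]
tip [365.7 179.3] [217. 394.]
sh [358.5 149.7] [193. 296.]
green block case mm [-0.4 29.9] [14.6 16.4] 73.0 n 25 mm [-7. 22.] [ 8. 39.]
yellow block case mm [  8.3 -27.9] [11.2 33.5] 1.0 n 33 mm [  2. -45.] [ 14. -11.]
blue block case mm [  3.4 -93.2] [13.9 27.9] 7.2 n 33 mm [  -5. -106.] [ 11. -80.]
```

View pics/s2.png

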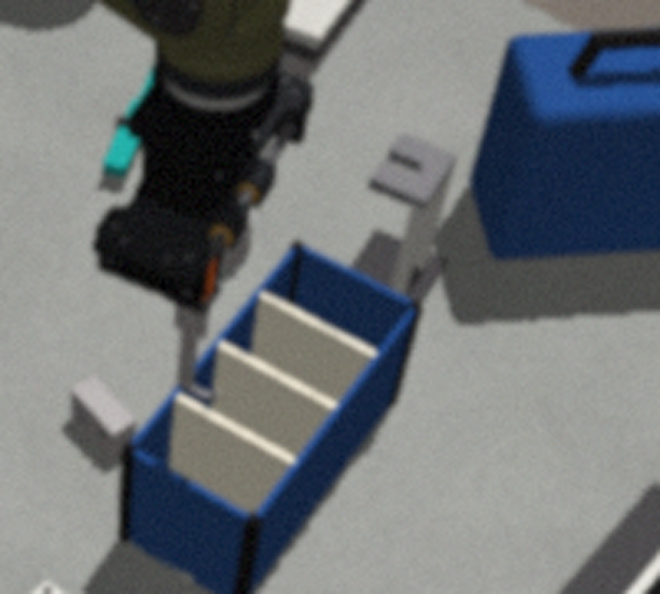

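The prong shows at (205,393) in the crop, as predicted (203,395). Going down into the blue well.

Emit:
carry_out --pt "0.001 -0.001 0.02 0" --pt "0.001 -0.001 0.05 0" --pt "0.001 -0.001 0.08 0" --pt "0.001 -0.001 0.11 0" --pt "0.001 -0.001 0.135 0" --pt "0.001 -0.001 0.155 0" --pt "0.001 -0.001 0.164 0" --pt "0.001 -0.001 0.1665 0" --pt "0.001 -0.001 0.1665 0" --pt "0.001 -0.001 0.1665 0"

```text
time: 7.7
position: [0.5399, 0.0489, 0.1618]
orientation: [0.001, -0.124, 0.992, -0.0]
ft_force: [-0.7, 0.3, -1.7]
grip_width: 0.146
gripper_force: 40.0
```

```bash
python3 - <<'E'
from h import *
b=c2w(12.7,-92.8)
go(at(b,14.2,15,.143),14.2); print(ctrl.observe()['wrist_torque'])
E
```

```text
pos [0.5399 0.0489 0.1618] pyaw 14.23 tilt [ 0.003 -0.    -1.   ] -> shift [-0.0262  0.0005  0.0018] turn 0.0 t 7.7 q6 -1.83 F [-0.7  0.3 -1.7]
[ 0.04625854  0.01521821 -0.0032409 ]
```

Emit:
carry_out --pt "-0.005 0 0.001 0" --pt "-0.012 0 0.0015 0" --pt "-0.018 0 0.0015 0" --pt "-0.023 0 0.0015 0" --pt "-0.026 0 0.0015 0" --pt "-0.026 0 0.0015 0" --pt "-0.026 0 0.0015 0" --pt "-0.026 0 -0.003 0" --pt "-0.026 0 -0.007 0" --pt "-0.026 0 -0.011 0" --pt "-0.026 0 -0.015 0" --pt "-0.026 0 -0.02 0" --pt "-0.026 0 -0.025 0" --pt "-0.026 0 -0.025 0" --pt "-0.026 0 -0.025 0" --pt "-0.026 0 -0.025 0" --pt "-0.026 0 -0.025 0"

```text
time: 9.4
position: [0.5639, 0.0552, 0.1847]
orientation: [-0.0, -0.124, 0.992, 0.0]
ft_force: [0.5, -0.9, -3.2]
grip_width: 0.144
gripper_force: 40.0
```

```bash
python3 - <<'E'
from h import *
go([.5,.1,.337],14.2)
E
```

```text
pos [0.5639 0.0552 0.1847] pyaw 14.22 tilt [-0.001 -0.    -1.   ] -> shift [ 0.0511  0.0591 -0.1522] turn 0.0 t 9.4 q6 -1.82 F [ 0.5 -0.9 -3.2]
```

Emit:
carry_out --pt "0 0 -0.005 0" --pt "0 0 -0.015 0" --pt "0 0 -0.03 0" --pt "0 0 -0.045 0" --pt "0 0 -0.06 0" --pt "0 0 -0.075 0" --pt "0 0 -0.09 0" --pt "0 0 -0.105 0" --pt "0 0 -0.12 0" --pt "0 0 -0.135 0" --pt "0 0 -0.148 0" --pt "0 0 -0.155 0" --pt "0 0 -0.157 0" --pt "0 0 -0.157 0" --pt "0 0 -0.157 0"

```text
time: 10.9
position: [0.5638, 0.0552, 0.3412]
orientation: [-0.001, -0.124, 0.992, 0.0]
ft_force: [-0.4, 0.6, -2.7]
grip_width: 0.15
gripper_force: 40.0
```

```bash
python3 - <<'E'
from h import *
s=cam('scene','s3.png'); im=s['pixels']; cv2.imwrite('pics/s3.png',cv2.cvtColor(cv2.resize(im[60:260,300:500],None,fx=3,fy=3,interpolation=cv2.INTER_CUBIC),cv2.COLOR_RGB2BGR))
go(at([.628,-.178],0,15,.307),0)
go(at([.628,-.178],0,15,.175),0)
E
```

```text
pos [0.5638 0.0552 0.341 ] pyaw 14.22 tilt [-0.002 -0.    -1.   ] -> shift [ 0.0096 -0.2381  0.017 ] turn 0.248 t 10.95 q6 -1.82 F [ 0.5 -0.1 -2.8]
pos [0.5638 0.0552 0.341 ] pyaw 14.22 tilt [-0.002 -0.    -1.   ] -> shift [ 0.0093 -0.2382  0.149 ] turn 0.248 t 10.95 q6 -1.82 F [ 0.5 -0.1 -2.8]
```

View pics/s3.png

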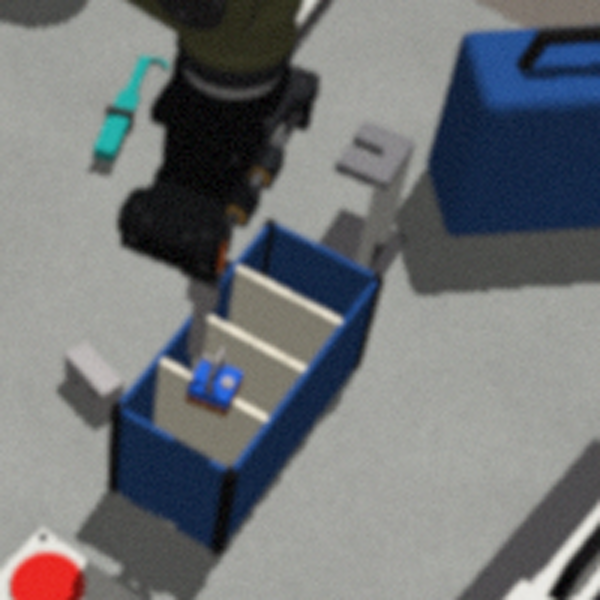

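The blue probe hangs level on the hook at (215,382). Moving it to the blue pad at the same yaw.

```bash
python3 - <<'E'
from h import *
go(at([.6284,-.1784],14.2,15,.324),14.2)
E
```

```text
pos [0.5638 0.0552 0.341 ] pyaw 14.22 tilt [-0.002 -0.    -1.   ] -> shift [ 0.0098 -0.2423 -0.    ] turn 0.0 t 10.95 q6 -1.82 F [ 0.5 -0.1 -2.8]
```

Emit:
carry_out --pt "0 -0.003 0 0" --pt "0.001 -0.009 0 0" --pt "0.001 -0.018 0 0" --pt "0.002 -0.03 0 0" --pt "0.002 -0.045 0 0" --pt "0.003 -0.062 0 0" --pt "0.003 -0.08 0 0" --pt "0.004 -0.098 0 0" --pt "0.005 -0.116 0 0" --pt "0.005 -0.134 0 0" --pt "0.006 -0.152 0 0" --pt "0.007 -0.17 0 0" --pt "0.008 -0.186 0 0" --pt "0.008 -0.201 0 0" --pt "0.009 -0.214 0 0" --pt "0.009 -0.225 0 0" --pt "0.01 -0.233 0 0" --pt "0.01 -0.239 0 0" --pt "0.01 -0.242 0 0" --pt "0.01 -0.2425 0 0"

```text
time: 12.95
position: [0.6141, -0.1823, 0.3421]
orientation: [-0.0, -0.124, 0.992, 0.0]
ft_force: [0.1, 0.6, -2.8]
grip_width: 0.144
gripper_force: 40.0
```

```bash
python3 - <<'E'
from h import *
go(at([.6284,-.1784],14.2,15,.180),14.2)
E
```

```text
pos [ 0.6141 -0.1823  0.3421] pyaw 14.22 tilt [-0.  0. -1.] -> shift [1.000e-04 3.000e-04 1.451e-01] turn 0.0 t 12.95 q6 -2.19 F [ 0.1  0.6 -2.8]
```

Emit:
carry_out --pt "0 0 0.005 0" --pt "0 0 0.015 0" --pt "0 0 0.03 0" --pt "0 0 0.045 0" --pt "0 0 0.06 0" --pt "0 0 0.075 0" --pt "0 0 0.09 0" --pt "0 0 0.105 0" --pt "0 0 0.12 0" --pt "0 0 0.132 0" --pt "0 0 0.142 0" --pt "0 0 0.149 0" --pt "0 0 0.153 0" --pt "0 0 0.156 0" --pt "0 0 0.159 0" --pt "0 0 0.162 0" --pt "0 0 0.165 0" --pt "0 0 0.169 0" --pt "0 0 0.174 0" --pt "0 0 0.179 0"

```text
time: 14.95
position: [0.6142, -0.1824, 0.163]
orientation: [0.0, -0.124, 0.992, -0.0]
ft_force: [-0.8, 0.3, -1.6]
grip_width: 0.148
gripper_force: 40.0
```

```bash
python3 - <<'E'
from h import *
s=cam('scene','s4.png'); im=s['pixels']; cv2.imwrite('pics/s4.png',cv2.cvtColor(cv2.resize(im[200:340,230:400],None,fx=3.5,fy=3.5,interpolation=cv2.INTER_CUBIC),cv2.COLOR_RGB2BGR))
go(at([.6284,-.1784],14.2,51,.1462),14.2)
E
```

```text
pos [ 0.6136 -0.1821  0.1618] pyaw 14.22 tilt [-0.001  0.001 -1.   ] -> shift [ 0.0357 -0.     -0.0014] turn 0.0 t 15.0 q6 -2.19 F [ 0.7  0.  -2.3]
```

View pics/s4.png

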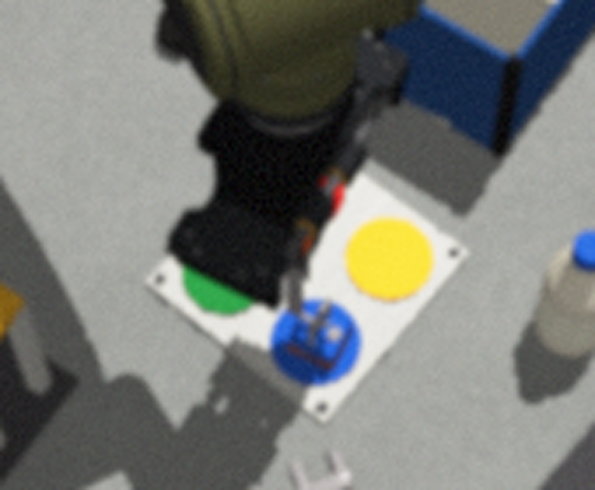

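The blue probe stands centred on its pad at (315,340). Backing out and up.

Emit:
carry_out --pt "0.003 0 -0.001 0" --pt "0.008 0 -0.001 0" --pt "0.014 0 -0.001 0" --pt "0.02 0 -0.001 0" --pt "0.026 0 -0.001 0" --pt "0.032 0 -0.001 0" --pt "0.036 0 -0.001 0" --pt "0.036 0 -0.005 0" --pt "0.036 0 -0.025 0" --pt "0.036 0 -0.055 0" --pt "0.036 0 -0.09 0" --pt "0.036 0 -0.125 0" --pt "0.036 0 -0.15 0" --pt "0.036 0 -0.165 0" --pt "0.036 0 -0.165 0"

```text
time: 16.5
position: [0.5802, -0.1915, 0.3313]
orientation: [0.002, -0.124, 0.992, -0.001]
ft_force: [0.2, -0.6, -1.1]
grip_width: 0.149
gripper_force: 40.0
```

```bash
python3 - <<'E'
from h import *
t=cam('top'); probes(t)
b=c2w(20.3,-27.4); go(at(b,9.5,44,.307),9.5)
E
```

```text
green block case mm [ 7.4 35.2] [30.3 19.2] 38.3 n 39 mm [-8. 23.] [24. 42.]
   bail n 18 y [17.2 42.2] xmid 10.7 yaw rel 11.2 zmax 0.0604
yellow block case mm [ 20.2 -27.6] [35.8 32.9] 2.5 n 106 mm [  2. -45.] [ 39. -11.]
   bail n 18 y [-40.4 -13.4] xmid 19.9 yaw rel 3.5 zmax 0.0585
blue 0
pos [ 0.5795 -0.1912  0.3288] pyaw 14.22 tilt [ 0.001 -0.001 -1.   ] -> shift [-0.0335  0.3106  0.0046] turn 0.082 t 16.55 q6 -2.23 F [ 0.6 -0.8 -2.1]
```

Emit:
carry_out --pt "-0.001 0.01 0 0.01" --pt "-0.003 0.03 0 0.02" --pt "-0.006 0.06 0 0.03" --pt "-0.01 0.095 0 0.04" --pt "-0.014 0.13 0 0.05" --pt "-0.018 0.165 0 0.06" --pt "-0.022 0.2 0 0.07" --pt "-0.026 0.235 0 0.082" --pt "-0.03 0.265 0 0.082" --pt "-0.032 0.288 0 0.082" --pt "-0.0335 0.303 0 0.082" --pt "-0.0335 0.31 0 0.082" --pt "-0.0335 0.3106 0 0.082" --pt "-0.0335 0.3106 0 0.082" --pt "-0.0335 0.3106 0 0.082"

```text
time: 18.05
position: [0.5355, 0.1173, 0.328]
orientation: [-0.0, -0.082, 0.997, -0.0]
ft_force: [0.1, -0.3, -1.1]
grip_width: 0.147
gripper_force: 40.0
```

```bash
python3 - <<'E'
from h import *
b=c2w(20.1,-27.3); go(at(b,9.5,44,.143),9.5)
E
```

```text
pos [0.5355 0.1173 0.328 ] pyaw 9.45 tilt [-0. -0. -1.] -> shift [-1.00e-04  9.00e-04  1.68e-01] turn -0.001 t 18.05 q6 -1.62 F [ 0.1 -0.3 -1.1]
```

Emit:
carry_out --pt "0 0.001 0.02 0" --pt "0 0.001 0.05 0" --pt "0 0.001 0.08 0" --pt "0 0.001 0.11 0" --pt "0 0.001 0.135 0" --pt "0 0.001 0.155 0" --pt "0 0.001 0.165 0" --pt "0 0.001 0.168 0" --pt "0 0.001 0.168 0" --pt "0 0.001 0.168 0"

```text
time: 19.05
position: [0.5361, 0.1191, 0.1617]
orientation: [0.001, -0.083, 0.997, 0.0]
ft_force: [-0.4, 0.0, -2.0]
grip_width: 0.145
gripper_force: 40.0
```

```bash
python3 - <<'E'
from h import *
b=c2w(20.1,-27.3); go(at(b,9.5,15,.143),9.5)
E
```

```text
pos [0.5361 0.1191 0.1617] pyaw 9.51 tilt [ 0.002  0.    -1.   ] -> shift [-0.0282 -0.0008  0.0018] turn 0.0 t 19.05 q6 -1.62 F [-0.4  0.  -2. ]
```

Emit:
carry_out --pt "-0.005 -0.0005 0.001 0" --pt "-0.012 -0.0005 0.0015 0" --pt "-0.019 -0.0005 0.0015 0" --pt "-0.025 -0.0005 0.0015 0" --pt "-0.028 -0.0005 0.0015 0" --pt "-0.028 -0.0005 0.0015 0" --pt "-0.028 -0.0005 0.0015 0" --pt "-0.028 -0.0005 -0.003 0" --pt "-0.028 -0.0005 -0.007 0" --pt "-0.028 -0.0005 -0.011 0" --pt "-0.028 -0.0005 -0.015 0" --pt "-0.028 -0.0005 -0.02 0" --pt "-0.028 -0.0005 -0.025 0" --pt "-0.028 -0.0005 -0.025 0" --pt "-0.028 -0.0005 -0.025 0" --pt "-0.028 -0.0005 -0.025 0"

```text
time: 20.65
position: [0.5626, 0.1233, 0.1848]
orientation: [-0.0, -0.083, 0.997, -0.0]
ft_force: [-0.8, 0.6, -2.1]
grip_width: 0.147
gripper_force: 40.0
```

Emit:
carry_out --pt "0 0 -0.005 0" --pt "0 0 -0.015 0" --pt "0 0 -0.03 0" --pt "0 0 -0.045 0" --pt "0 0 -0.06 0" --pt "0 0 -0.075 0" --pt "0 0 -0.09 0" --pt "0 0 -0.105 0" --pt "0 0 -0.12 0" --pt "0 0 -0.135 0" --pt "0 0 -0.148 0" --pt "0 0 -0.155 0" --pt "0 0 -0.157 0" --pt "0 0 -0.157 0" --pt "0 0 -0.157 0"

```text
time: 22.15
position: [0.5625, 0.1232, 0.3412]
orientation: [-0.001, -0.083, 0.997, -0.0]
ft_force: [-0.4, -0.5, -2.3]
grip_width: 0.144
gripper_force: 40.0
```

```bash
python3 - <<'E'
from h import *
s=cam('scene','s5.png'); im=s['pixels']; cv2.imwrite('pics/s5.png',cv2.cvtColor(cv2.resize(im[60:330,250:450],None,fx=2.2,fy=2.2,interpolation=cv2.INTER_CUBIC),cv2.COLOR_RGB2BGR))
go(at([.624,-.094],9.5,15,.324),9.5)
E
```

```text
pos [0.5625 0.1232 0.3411] pyaw 9.52 tilt [-0.002 -0.    -1.   ] -> shift [-0.0097 -0.2244  0.    ] turn 0.0 t 22.2 q6 -1.61 F [-0.6  0.7 -2.4]
```

View pics/s5.png

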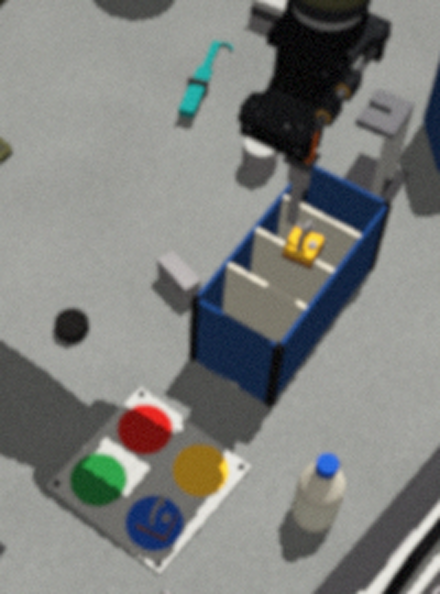

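Yellow hangs on the hook at (305,245), and the blue probe still stands on its pad at (155,522). Moving yellow to its pad.

Emit:
carry_out --pt "0 -0.003 0 0" --pt "0 -0.009 0 0" --pt "-0.001 -0.018 0 0" --pt "-0.001 -0.03 0 0" --pt "-0.002 -0.044 0 0" --pt "-0.003 -0.06 0 0" --pt "-0.003 -0.077 0 0" --pt "-0.004 -0.094 0 0" --pt "-0.005 -0.111 0 0" --pt "-0.006 -0.128 0 0" --pt "-0.006 -0.145 0 0" --pt "-0.007 -0.161 0 0" --pt "-0.008 -0.175 0 0" --pt "-0.008 -0.188 0 0" --pt "-0.009 -0.2 0 0" --pt "-0.009 -0.209 0 0" --pt "-0.01 -0.217 0 0" --pt "-0.01 -0.222 0 0" --pt "-0.01 -0.2245 0 0" --pt "-0.01 -0.2245 0 0"

```text
time: 24.2
position: [0.6099, -0.0965, 0.3421]
orientation: [-0.0, -0.083, 0.997, 0.0]
ft_force: [-0.3, 0.1, -2.5]
grip_width: 0.145
gripper_force: 40.0
```

```bash
python3 - <<'E'
from h import *
go(at([.624,-.094],9.5,15,.1462),9.5)
E
```

```text
pos [ 0.6099 -0.0965  0.3421] pyaw 9.52 tilt [-0.  0. -1.] -> shift [6.000e-04 1.000e-04 1.789e-01] turn 0.0 t 24.2 q6 -1.98 F [-0.3  0.1 -2.5]
```

Emit:
carry_out --pt "0 0 0.005 0" --pt "0 0 0.015 0" --pt "0 0 0.03 0" --pt "0 0 0.045 0" --pt "0 0 0.06 0" --pt "0 0 0.075 0" --pt "0 0 0.09 0" --pt "0 0 0.105 0" --pt "0 0 0.12 0" --pt "0 0 0.132 0" --pt "0 0 0.142 0" --pt "0 0 0.149 0" --pt "0 0 0.153 0" --pt "0 0 0.156 0" --pt "0 0 0.159 0" --pt "0 0 0.162 0" --pt "0 0 0.165 0" --pt "0 0 0.169 0" --pt "0 0 0.174 0" --pt "0 0 0.178 0"

```text
time: 26.2
position: [0.6099, -0.0965, 0.1638]
orientation: [0.0, -0.083, 0.997, -0.0]
ft_force: [-0.3, 0.8, -1.9]
grip_width: 0.147
gripper_force: 40.0
```

Emit:
carry_out --pt "0 0 0 0" --pt "0.003 0 0 0" --pt "0.008 0 0 0" --pt "0.014 0 0 0" --pt "0.02 0 0 0" --pt "0.026 0 0 0" --pt "0.032 0 0 0" --pt "0.036 0 0 0" --pt "0.036 0 -0.005 0" --pt "0.036 0 -0.025 0" --pt "0.036 0 -0.055 0" --pt "0.036 0 -0.09 0" --pt "0.036 0 -0.125 0" --pt "0.036 0 -0.15 0" --pt "0.036 0 -0.165 0" --pt "0.036 0 -0.165 0"

```text
time: 27.8
position: [0.5754, -0.1027, 0.3323]
orientation: [0.002, -0.083, 0.997, -0.001]
ft_force: [-0.8, -0.8, -2.5]
grip_width: 0.15
gripper_force: 40.0
```

```bash
python3 - <<'E'
from h import *
t=cam('top'); probes(t)
b=c2w(11,27.3); go(at(b,17.5,38,.307),17.5)
s=cam('scene'); im=s['pixels']; cv2.imwrite('pics/s6.png',cv2.cvtColor(cv2.resize(im[200:340,230:400],None,fx=3.5,fy=3.5,interpolation=cv2.INTER_CUBIC),cv2.COLOR_RGB2BGR))
E
```

```text
green block case mm [ 8.8 33.4] [31.5 18.4] 10.0 n 40 mm [-8. 22.] [24. 42.]
   bail n 18 y [17.3 41.6] xmid 11.0 yaw rel 11.3 zmax 0.0594
yellow 0
blue 0
pos [ 0.5747 -0.1025  0.3298] pyaw 9.52 tilt [ 0.001 -0.    -1.   ] -> shift [0.0027 0.2737 0.0056] turn -0.139 t 27.85 q6 -2.01 F [-0.8 -0.5 -2.3]
```

View pics/s6.png

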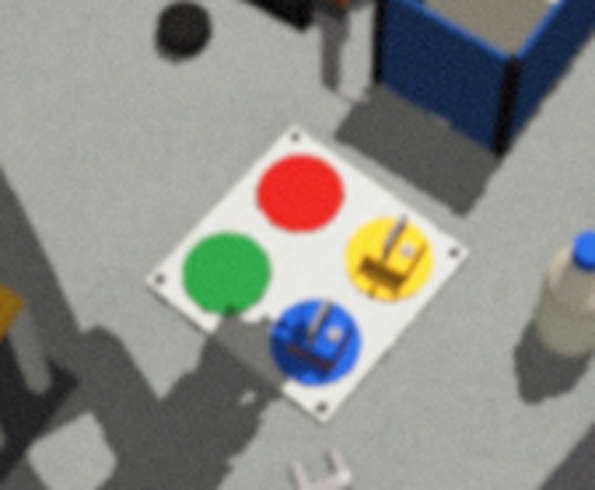

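Yellow and blue both stand centred on their pads, at (390,258) and (315,340). Green next.

Emit:
carry_out --pt "0 0.01 0 -0.01" --pt "0.001 0.03 0 -0.03" --pt "0.002 0.06 0 -0.05" --pt "0.003 0.09 0 -0.07" --pt "0.004 0.125 0 -0.09" --pt "0.005 0.16 0 -0.11" --pt "0.006 0.19 0 -0.13" --pt "0.0065 0.22 0 -0.145" --pt "0.0065 0.245 0 -0.145" --pt "0.0065 0.262 0 -0.145" --pt "0.0065 0.271 0 -0.145" --pt "0.0065 0.2735 0 -0.145" --pt "0.0065 0.2735 0 -0.145" --pt "0.0065 0.2735 0 -0.145" --pt "0.0065 0.2735 0 -0.145"

```text
time: 29.4
position: [0.5229, 0.1655, 0.3291]
orientation: [-0.0, -0.154, 0.988, -0.0]
ft_force: [0.2, -0.5, -1.8]
grip_width: 0.147
gripper_force: 40.0
```

```bash
python3 - <<'E'
from h import *
b=c2w(11,27.3); go(at(b,18,42,.143),18)
E
```

```text
pos [0.5229 0.1655 0.3291] pyaw 17.76 tilt [-0. -0. -1.] -> shift [-2.000e-04 -1.000e-04  1.691e-01] turn -0.004 t 29.4 q6 -1.67 F [ 0.2 -0.5 -1.8]
```

Emit:
carry_out --pt "0 0 0.02 0" --pt "0 0 0.05 0" --pt "0 0 0.08 0" --pt "0 0 0.11 0" --pt "0 0 0.135 0" --pt "0 0 0.155 0" --pt "0 0 0.166 0" --pt "0 0 0.169 0" --pt "0 0 0.169 0" --pt "0 0 0.169 0"

```text
time: 30.4
position: [0.5236, 0.1663, 0.1617]
orientation: [0.001, -0.155, 0.988, 0.0]
ft_force: [-0.1, -0.4, -1.7]
grip_width: 0.147
gripper_force: 40.0
```

```bash
python3 - <<'E'
from h import *
b=c2w(11,27.3); go(at(b,18,15,.143),18)
E
```

```text
pos [0.5236 0.1663 0.1617] pyaw 17.82 tilt [ 0.002  0.    -1.   ] -> shift [-0.0262 -0.0005  0.0018] turn -0.003 t 30.4 q6 -1.67 F [-0.1 -0.4 -1.7]
```

Emit:
carry_out --pt "-0.005 0 0.001 0" --pt "-0.012 0 0.0015 0" --pt "-0.018 0 0.0015 0" --pt "-0.023 0 0.0015 0" --pt "-0.026 0 0.0015 0" --pt "-0.026 0 0.0015 0" --pt "-0.026 0 0.0015 0" --pt "-0.026 0 -0.003 0" --pt "-0.026 0 -0.007 0" --pt "-0.026 0 -0.011 0" --pt "-0.026 0 -0.015 0" --pt "-0.026 0 -0.02 0" --pt "-0.026 0 -0.025 0" --pt "-0.026 0 -0.025 0" --pt "-0.026 0 -0.025 0" --pt "-0.026 0 -0.025 0"

```text
time: 32.0
position: [0.5472, 0.1742, 0.1848]
orientation: [-0.0, -0.155, 0.988, -0.0]
ft_force: [-0.8, -0.2, -2.6]
grip_width: 0.144
gripper_force: 40.0
```

Emit:
carry_out --pt "0 0 -0.005 0" --pt "0 0 -0.015 0" --pt "0 0 -0.03 0" --pt "0 0 -0.045 0" --pt "0 0 -0.06 0" --pt "0 0 -0.075 0" --pt "0 0 -0.09 0" --pt "0 0 -0.105 0" --pt "0 0 -0.12 0" --pt "0 0 -0.135 0" --pt "0 0 -0.148 0" --pt "0 0 -0.155 0" --pt "0 0 -0.157 0" --pt "0 0 -0.157 0" --pt "0 0 -0.157 0"

```text
time: 33.5
position: [0.5471, 0.1741, 0.3411]
orientation: [-0.001, -0.155, 0.988, -0.0]
ft_force: [0.5, 0.1, -3.0]
grip_width: 0.148
gripper_force: 40.0
```

```bash
python3 - <<'E'
from h import *
s=cam('scene'); im=s['pixels']; cv2.imwrite('pics/s7.png',cv2.cvtColor(cv2.resize(im[60:330,250:450],None,fx=2.2,fy=2.2,interpolation=cv2.INTER_CUBIC),cv2.COLOR_RGB2BGR))
go(at([.5435,-.1826],18,15,.324),18)
E
```

```text
pos [0.5471 0.1741 0.341 ] pyaw 17.83 tilt [-0.002 -0.    -1.   ] -> shift [ 1.276e-01 -3.385e-01  2.000e-04] turn -0.003 t 33.55 q6 -1.67 F [-0.  -0.3 -2.1]
```

View pics/s7.png

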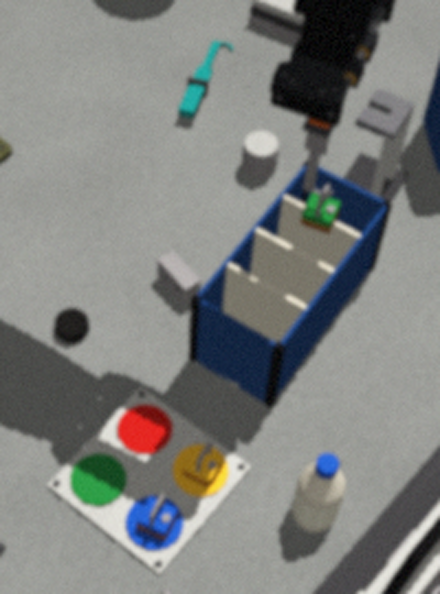

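Green hangs on the hook at (322,210). Moving it to the green pad.

Emit:
carry_out --pt "0.001 -0.003 0 0" --pt "0.004 -0.01 0 0" --pt "0.008 -0.021 0 0" --pt "0.014 -0.037 0 0" --pt "0.021 -0.056 0 0" --pt "0.029 -0.078 0 0" --pt "0.038 -0.101 0 0" --pt "0.047 -0.125 0 0" --pt "0.056 -0.149 0 0" --pt "0.065 -0.173 0 0" --pt "0.074 -0.197 0 0" --pt "0.083 -0.221 0 0" --pt "0.092 -0.244 0 0" --pt "0.1 -0.266 0 0" --pt "0.108 -0.286 0 0" --pt "0.114 -0.303 0 0" --pt "0.12 -0.318 0 0" --pt "0.124 -0.329 0 0" --pt "0.127 -0.336 0 0" --pt "0.1276 -0.3385 0 0"

```text
time: 35.55
position: [0.5294, -0.1879, 0.3421]
orientation: [-0.0, -0.155, 0.988, 0.0]
ft_force: [-0.4, 0.6, -2.0]
grip_width: 0.148
gripper_force: 40.0
```

```bash
python3 - <<'E'
from h import *
go(at([.5435,-.1826],18,15,.1462),18)
E
```

```text
pos [ 0.5294 -0.1879  0.3421] pyaw 17.79 tilt [-0.  0. -1.] -> shift [-0.      0.0006  0.1789] turn -0.004 t 35.55 q6 -2.32 F [-0.4  0.6 -2. ]
```

Emit:
carry_out --pt "0 0 0.003 0" --pt "0 0 0.01 0" --pt "0 0 0.025 0" --pt "0 0 0.04 0" --pt "0 0 0.06 0" --pt "0 0 0.075 0" --pt "0 0 0.09 0" --pt "0 0 0.105 0" --pt "0 0 0.12 0" --pt "0 0 0.132 0" --pt "0 0 0.142 0" --pt "0 0 0.149 0" --pt "0 0 0.153 0" --pt "0 0 0.156 0" --pt "0 0 0.159 0" --pt "0 0 0.162 0" --pt "0 0 0.165 0" --pt "0 0 0.169 0" --pt "0 0 0.174 0" --pt "0 0 0.178 0"

```text
time: 37.55
position: [0.5296, -0.1871, 0.1639]
orientation: [0.0, -0.155, 0.988, -0.0]
ft_force: [-0.2, -0.7, -2.1]
grip_width: 0.144
gripper_force: 40.0
```

Emit:
carry_out --pt "0 0 0 0" --pt "0.003 0 0 0" --pt "0.008 0 0 0" --pt "0.014 0 0 0" --pt "0.02 0 0 0" --pt "0.026 0 0 0" --pt "0.032 0 0 0" --pt "0.036 0 0 0" --pt "0.036 0 -0.005 0" --pt "0.036 0 -0.025 0" --pt "0.036 0 -0.055 0" --pt "0.036 0 -0.09 0" --pt "0.036 0 -0.12 0" --pt "0.036 0 -0.135 0" --pt "0.036 0 -0.14 0" --pt "0.036 0 -0.14 0" --pt "0.036 0 -0.14 0"

```text
time: 39.25
position: [0.4947, -0.1978, 0.302]
orientation: [-0.001, -0.155, 0.988, 0.001]
ft_force: [-0.3, 0.0, -2.1]
grip_width: 0.143
gripper_force: 40.0
```

```bash
cat >> h.py <<'E'
PADS=dict(blue=(.6284,-.1784),yellow=(.624,-.094),green=(.5435,-.1826))
def onpads():
    for n in('top','scene'):
        c=cam(n); P=world(c)
        for k,p in PADS.items():
            m=(np.hypot(P[...,0]-p[0],P[...,1]-p[1])<.045)&(P[...,2]>.024)&(P[...,2]<.036)
            q=P[m]
            if len(q)<10: print(n,k,len(q)); continue
            r=cv2.minAreaRect((q[:,:2]*1000).astype(np.float32)); print(n,k,len(q),'off pad mm',np.round(np.array(r[0])-np.array(p)*1000,1),np.round(r[1],0),round(r[2]))
E
python3 - <<'E'
from h import *
onpads()
for n in('top','scene'):
    c=cam(n); P=world(c); hs=cv2.cvtColor(c['pixels'],cv2.COLOR_RGB2HSV)
    m=(P[...,0]>.4)&(P[...,0]<.56)&(P[...,1]<-.3)&(P[...,1]>-.43)&(P[...,2]>.142)&(P[...,2]<.156)
    q=P[m][:,:2]*1000; r=cv2.minAreaRect(q.astype(np.float32)); print(n,'rack',np.round(r[0],1),np.round(r[1],1),round(r[2],1))
    # slot centreline: image pixels in fork bbox not yellow
    a=np.radians(9.6); L=(P[...,:2]*1000-[485.2,-363.3])@np.array([[np.cos(a),-np.sin(a)],[np.sin(a),np.cos(a)]])
    for x0 in range(-34,34,4):
        k=m&(L[...,0]>=x0)&(L[...,0]<x0+4); y=np.sort(L[k][:,1])
        if len(y)>3:
            g=np.diff(y); i=g.argmax(); print(x0+2,len(y),'ext',np.round([y[0],y[-1]],1),'gap',np.round([y[i],y[i+1]],1))
go([.39,-.38,.33],9.6)
s=cam('scene'); im=s['pixels']; cv2.imwrite('pics/s8.png',cv2.cvtColor(cv2.resize(im[200:350,180:400],None,fx=3.5,fy=3.5,interpolation=cv2.INTER_CUBIC),cv2.COLOR_RGB2BGR))
E
```

```text
top blue 114 off pad mm [2.4 3.4] [36. 34.] 16
top yellow 111 off pad mm [2.1 3.2] [36. 33.] 12
top green 0
scene blue 170 off pad mm [4.8 0.8] [36. 36.] 14
scene yellow 162 off pad mm [4.5 0.8] [37. 36.] 11
scene green 151 off pad mm [4.7 1.1] [37. 34.] 16
top rack [ 488.2 -351.2] [53.2 46.1] 5.7
-20 9 ext [16.  32.4] gap [19.  22.5]
-16 14 ext [13.1 34.2] gap [19.9 23.3]
-12 15 ext [ 9.1 33.5] gap [30.2 33.5]
-8 18 ext [ 6.2 33.2] gap [17.9 21.6]
-4 16 ext [ 7.6 34.5] gap [14.2 17.6]
0 17 ext [ 7.  32.2] gap [14.6 18. ]
4 19 ext [-4.3 32.9] gap [-4.3  5.5]
8 20 ext [-5.9 32.9] gap [-2.8  7.4]
12 23 ext [-9.8 34.2] gap [24.9 28.8]
16 26 ext [-11.3  32.9] gap [26.6 30.3]
20 28 ext [-12.6  32.8] gap [21.  25.2]
24 26 ext [-9.5 33.1] gap [-1.1  2.4]
28 20 ext [ 0.  32.9] gap [19.2 23.3]
32 8 ext [ 8.2 26.1] gap [12.5 15.9]
scene rack [ 485.1 -364.2] [69.8 64.9] 9.0
-32 9 ext [-18.2  15.2] gap [-12.3  11.8]
-28 11 ext [-16.   14.7] gap [-10.9   9. ]
-24 13 ext [-14.1   9.7] gap [-5.   5.4]
-20 25 ext [-32.8  30. ] gap [-6.5  3.8]
-16 42 ext [-32.8  31.1] gap [-5.3  3.4]
-12 47 ext [-32.3  30. ] gap [-5.6  3. ]
-8 41 ext [-33.2  31.3] gap [-5.8  4.1]
-4 46 ext [-32.4  30.8] gap [-7.   3.2]
0 44 ext [-33.1  31.6] gap [-6.8  3.4]
4 40 ext [-33.   30.1] gap [-6.4  3.4]
8 43 ext [-32.8  30.9] gap [-7.5  2.8]
12 49 ext [-32.8  29.7] gap [-6.2  0.2]
16 48 ext [-32.6  28.8] gap [-19.1 -16.3]
20 46 ext [-31.9  29.7] gap [-7.7 -4.4]
24 51 ext [-33.3  31. ] gap [-16.8 -13.3]
28 51 ext [-32.8  30.6] gap [-30.2 -27.3]
32 72 ext [-33.5  30.5] gap [-5.8 -3.2]
pos [ 0.4949 -0.1979  0.3025] pyaw 17.83 tilt [-0.002  0.001 -1.   ] -> shift [ 0.1557 -0.1412 -0.0274] turn 0.144 t 39.45 q6 -2.36 F [ 0.5 -0.5 -0.7]
```

View pics/s8.png

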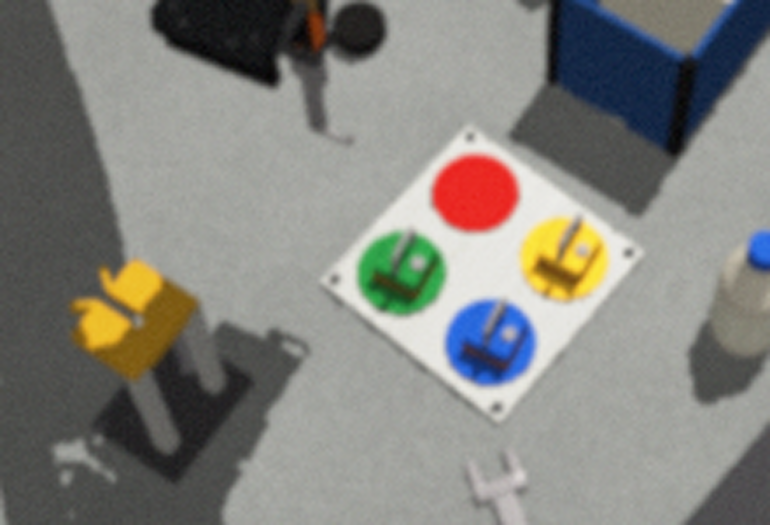

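All three probes stand on their pads: yellow (565,258), green (400,272), blue (490,340). The picker hook is free at (335,135), and the rack mouth opens up-left at (85,300). Next I go in front of the rack and align relative to it.

```bash
cat >> h.py <<'E'
RY=9.4; RH=np.array([.4854,-.3645])
E
python3 - <<'E'
from h import *
go(at(RH,RY,85,.29),RY)
E
```

```text
pos [ 0.495  -0.198   0.3029] pyaw 17.83 tilt [-0.002  0.001 -1.   ] -> shift [ 0.1442 -0.1431 -0.0041] turn 0.147 t 39.5 q6 -2.36 F [ 0.6  0.5 -1.1]
```

Emit:
carry_out --pt "0.01 -0.01 0 0.02" --pt "0.03 -0.03 0 0.05" --pt "0.05 -0.05 0 0.08" --pt "0.075 -0.074 0 0.11" --pt "0.1 -0.099 0 0.147" --pt "0.12 -0.119 0 0.147" --pt "0.135 -0.134 0 0.147" --pt "0.144 -0.143 0 0.147" --pt "0.144 -0.143 0 0.147" --pt "0.144 -0.143 0 0.147"

```text
time: 40.5
position: [0.402, -0.3782, 0.3041]
orientation: [0.0, -0.082, 0.997, 0.0]
ft_force: [0.6, 0.5, -1.7]
grip_width: 0.148
gripper_force: 40.0
```

```bash
python3 - <<'E'
from h import *
go(at(RH,RY,85,.29),RY)
go(at(RH,RY,85,.154),RY)
E
```

```text
pos [ 0.402  -0.3782  0.3041] pyaw 9.38 tilt [ 0.     0.001 -1.   ] -> shift [ 0.0005 -0.0001 -0.0029] turn -0.0 t 40.5 q6 -2.59 F [ 0.6  0.5 -1.7]
pos [ 0.402  -0.3782  0.3041] pyaw 9.38 tilt [ 0.     0.001 -1.   ] -> shift [ 0.0005 -0.0002  0.1331] turn -0.0 t 40.5 q6 -2.59 F [ 0.6  0.5 -1.7]
```

Emit:
carry_out --pt "0 0 0.01 0" --pt "0 0 0.03 0" --pt "0 0 0.055 0" --pt "0 0 0.08 0" --pt "0 0 0.105 0" --pt "0 0 0.122 0" --pt "0 0 0.131 0" --pt "0 0 0.133 0" --pt "0 0 0.133 0" --pt "0 0 0.133 0" --pt "0 0 0.133 0"

```text
time: 41.6
position: [0.4026, -0.379, 0.1726]
orientation: [0.001, -0.082, 0.997, -0.001]
ft_force: [-0.9, 0.2, -0.3]
grip_width: 0.146
gripper_force: 40.0
```

```bash
python3 - <<'E'
from h import *
go(at(RH,RY,0,.154),RY)
a=np.radians(RY); tcp=np.array(ctrl.observe()['position'])
o=np.zeros((600,800,3),np.uint8)
for i,n in enumerate(('scene','top')):
    c=cam(n); P=world(c); hs=cv2.cvtColor(c['pixels'],cv2.COLOR_RGB2HSV)
    L=(P[...,:2]-RH)*1000@np.array([[np.cos(a),-np.sin(a)],[np.sin(a),np.cos(a)]])
    org=(hs[...,1]>150)&((hs[...,0]<16)|(hs[...,0]>172))&(abs(L[...,0]+85)<40)&(abs(L[...,1])<40)
    bl=(L[...,0]>-140)&(L[...,0]<-50)&(abs(L[...,1])<30)&(P[...,2]>.03)&(P[...,2]<.153)
    for k,m in(('handle',org),('blade',bl)):
        if m.sum()>3: print(n,k,m.sum(),'x',np.round(np.percentile(L[m][:,0],[3,50,97]),1),'y',np.round(np.percentile(L[m][:,1],[3,50,97]),1),'z',np.round([P[m][:,2].min(),P[m][:,2].max()],3))
    fk=(P[...,2]>.145)&(P[...,2]<.154)&(L[...,0]>-20)&(L[...,0]<33)&(abs(L[...,1])<45)
    print(n,'fork y',np.round(np.percentile(L[fk][:,1],[1,99]),1))
    X=proj(c,[*(RH-[.04,.0]),.13]).astype(int); y0,x0=max(X[1]-42,0),X[0]-28
    q=cv2.resize(c['pixels'][y0:y0+84,x0:x0+56],None,fx=7,fy=7,interpolation=cv2.INTER_CUBIC); o[:q.shape[0],400*i:400*i+q.shape[1]]=q
cv2.imwrite('pics/s9.png',cv2.cvtColor(o,cv2.COLOR_RGB2BGR))
E
```

```text
pos [ 0.4026 -0.379   0.1726] pyaw 9.4 tilt [ 0.002 -0.002 -1.   ] -> shift [-0.0841  0.0008  0.0017] turn 0.0 t 41.6 q6 -2.59 F [-0.9  0.2 -0.3]
scene handle 98 x [-75.2 -72.8 -48.2] y [-22.1  -3.    7.3] z [0.161 0.359]
scene blade 91 x [-90.9 -78.7 -67.7] y [-4.3 -3.   1.1] z [0.048 0.151]
scene fork y [-31.7  31.7]
top fork y [-29.4  34.4]
```

View pics/s9.png

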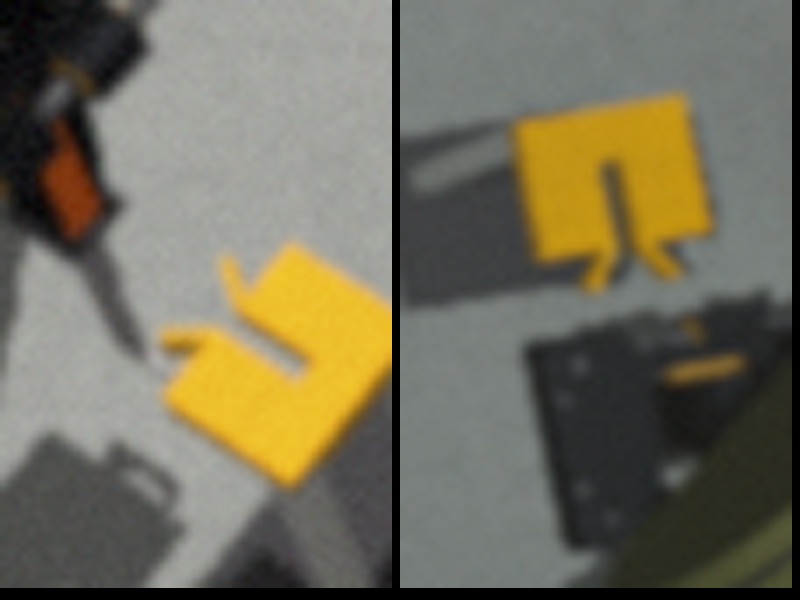

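The blade is lined up with the slot to within about 1 mm (scene: prong at (160,360), mouth at (200,310)). Inserting carefully.

Emit:
carry_out --pt "-0.004 0.0008 0.001 0" --pt "-0.01 0.0008 0.001 0" --pt "-0.016 0.0008 0.001 0" --pt "-0.022 0.0008 0.001 0" --pt "-0.028 0.0008 0.001 0" --pt "-0.034 0.0008 0.001 0" --pt "-0.04 0.0008 0.001 0" --pt "-0.046 0.0008 0.001 0" --pt "-0.052 0.0008 0.001 0" --pt "-0.058 0.0008 0.001 0" --pt "-0.064 0.0008 0.001 0" --pt "-0.068 0.0008 0.001 0" --pt "-0.07 0.0008 0.001 0" --pt "-0.07 0.0008 0.001 0" --pt "-0.07 0.0008 0.001 0"

```text
time: 43.2
position: [0.4709, -0.3661, 0.1701]
orientation: [-0.0, -0.082, 0.997, 0.0]
ft_force: [0.5, -0.2, -1.6]
grip_width: 0.147
gripper_force: 40.0
```

```bash
python3 - <<'E'
from h import *
go(at(RH,RY,0,.152),RY)
a=np.radians(RY); c=cam('scene'); P=world(c); hs=cv2.cvtColor(c['pixels'],cv2.COLOR_RGB2HSV)
L=(P[...,:2]-RH)*1000@np.array([[np.cos(a),-np.sin(a)],[np.sin(a),np.cos(a)]])
org=(hs[...,1]>150)&((hs[...,0]<14)|(hs[...,0]>172))&(abs(L[...,0])<50)&(abs(L[...,1])<40)&(P[...,2]<.21)&(P[...,2]>.157)
print(org.sum(),np.round(np.percentile(L[org],[3,50,97],axis=0),1).tolist())
im=c['pixels']; cv2.imwrite('pics/s10.png',cv2.cvtColor(cv2.resize(im[230:350,170:280],None,fx=4.5,fy=4.5,interpolation=cv2.INTER_CUBIC),cv2.COLOR_RGB2BGR))
E
```

```text
pos [ 0.4709 -0.3661  0.1701] pyaw 9.41 tilt [-0.  0. -1.] -> shift [-0.0146 -0.0007  0.0011] turn 0.0 t 43.2 q6 -2.49 F [ 0.5 -0.2 -1.6]
53 [[-5.7, -9.6], [-3.1, -0.1], [-1.6, 9.1]]
```

View pics/s10.png

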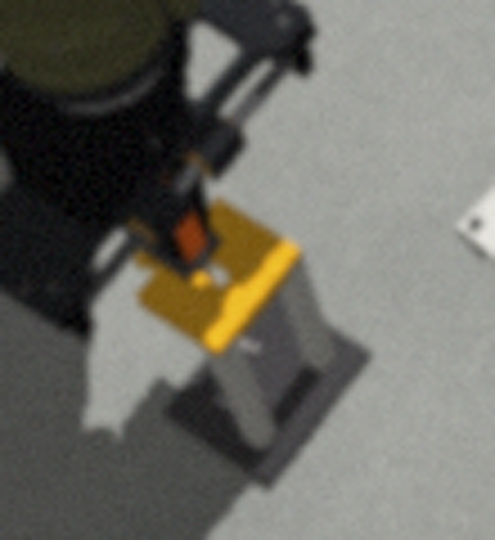

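The blade is inside the slot (handle at (190,238)) with no contact force and about 14 mm left to go.

Emit:
carry_out --pt "-0.003 -0.0005 0 0" --pt "-0.006 -0.0005 0 0" --pt "-0.009 -0.0005 0 0" --pt "-0.011 -0.0005 0 0" --pt "-0.0125 -0.0005 0 0" --pt "-0.0135 -0.0005 0 0" --pt "-0.0135 -0.0005 0 0" --pt "-0.0135 -0.0005 0 0"

```text
time: 44.05
position: [0.4843, -0.3644, 0.1701]
orientation: [-0.0, -0.082, 0.997, 0.0]
ft_force: [0.4, -0.3, -1.5]
grip_width: 0.142
gripper_force: 40.0
```

```bash
python3 - <<'E'
from h import *
go(at(RH,RY,0,.150),RY); onpads()
E
```

```text
pos [ 0.4843 -0.3644  0.1701] pyaw 9.41 tilt [-0.  0. -1.] -> shift [-0.001  -0.0003  0.0031] turn 0.0 t 44.05 q6 -2.47 F [ 0.4 -0.3 -1.5]
top blue 118 off pad mm [2.3 3.4] [36. 35.] 17
top yellow 114 off pad mm [2.5 3.8] [37. 33.] 14
top green 119 off pad mm [2.  3.9] [36. 34.] 13
scene blue 167 off pad mm [4.8 0.9] [36. 37.] 17
scene yellow 160 off pad mm [5.3 0.8] [37. 35.] 8
scene green 157 off pad mm [5.  0.8] [36. 34.] 15
```

Emit:
carry_out --pt "0 0 0.001 0" --pt "0 0 0.002 0" --pt "0 0 0.003 0" --pt "0 0 0.003 0" --pt "-0.001 0 0.003 0" --pt "-0.002 0 0.003 0" --pt "-0.003 0 0.003 0" --pt "-0.003 0 0.003 0" --pt "-0.003 0 0.003 0"

```text
time: 45.05
position: [0.4871, -0.364, 0.1672]
orientation: [-0.0, -0.082, 0.997, -0.0]
ft_force: [-1.5, -0.4, -0.6]
grip_width: 0.147
gripper_force: 40.0
```

```bash
python3 - <<'E'
from h import *
go(at(RH,RY,0,.150),RY)
E
```

```text
pos [ 0.4871 -0.364   0.1672] pyaw 9.41 tilt [-0.001 -0.    -1.   ] -> shift [ 0.0017 -0.0002  0.0002] turn 0.0 t 45.05 q6 -2.46 F [-1.5 -0.4 -0.6]
```

Emit:
carry_out --pt "0.001 0 0 0" --pt "0.001 0 0 0" --pt "0.001 0 0 0"

```text
time: 45.35
position: [0.4865, -0.3641, 0.1672]
orientation: [0.0, -0.082, 0.997, -0.0]
ft_force: [0.5, -0.4, -0.9]
grip_width: 0.146
gripper_force: 40.0
```

Emit:
carry_out --pt "0 0 0 0" --pt "0 0 0 0" --pt "0 0 0 0" --pt "0 0 0 0" --pt "0 0 0 0" --pt "0 0 0 0" --pt "0 0 -0.01 0" --pt "0 0 -0.03 0" --pt "0 0 -0.06 0" --pt "0 0 -0.09 0" --pt "0.03 0 -0.12 0" --pt "0.07 0 -0.14 0" --pt "0.11 0 -0.15 0" --pt "0.14 0 -0.15 0" --pt "0.15 0 -0.15 0" --pt "0.15 0 -0.15 0" --pt "0.15 0 -0.15 0" --claw 0.5

```text
time: 47.05
position: [0.3389, -0.3885, 0.3171]
orientation: [0.0, -0.082, 0.997, 0.0]
ft_force: [0.6, -0.6, 0.1]
grip_width: 0.499
gripper_force: 0.0
```

```bash
python3 - <<'E'
from h import *
onpads(); a=np.radians(RY); o=np.zeros((540,800,3),np.uint8)
for i,n in enumerate(('scene','top')):
    c=cam(n); P=world(c); hs=cv2.cvtColor(c['pixels'],cv2.COLOR_RGB2HSV)
    L=(P[...,:2]-RH)*1000@np.array([[np.cos(a),-np.sin(a)],[np.sin(a),np.cos(a)]])
    for k,lo,hi in(('top',.21,.225),('fork',.145,.153)):
        m=(P[...,2]>lo)&(P[...,2]<hi)&(abs(L[...,0])<45)&(abs(L[...,1])<45)
        if k=='fork': m&=L[...,0]>-20
        if m.sum()>3: r=cv2.minAreaRect(L[m].astype(np.float32)); print(n,k,m.sum(),np.round(r[0],1),np.round(r[1],1),round(r[2],1),'z',np.round(np.percentile(P[m][:,2],[5,50,98]),4))
    y0,x0=((235,165),(165,415))[i]
    q=cv2.resize(c['pixels'][y0:y0+105,x0:x0+78],None,fx=5,fy=5,interpolation=cv2.INTER_CUBIC); o[:q.shape[0],400*i:400*i+q.shape[1]]=q
cv2.imwrite('pics/s11.png',cv2.cvtColor(o,cv2.COLOR_RGB2BGR))
E
```

```text
top blue 116 off pad mm [1.9 3.6] [36. 34.] 17
top yellow 111 off pad mm [2.4 3.6] [36. 33.] 13
top green 119 off pad mm [2.4 3.8] [36. 33.] 15
scene blue 167 off pad mm [5.1 1.4] [36. 35.] 16
scene yellow 157 off pad mm [4.7 1.2] [37. 35.] 11
scene green 157 off pad mm [4.9 1.6] [38. 35.] 15
scene top 77 [ 1.4 -0.5] [24.9 13.4] 0.2 z [0.2125 0.2158 0.2192]
scene fork 432 [7.7 0.2] [64.9 54. ] 89.9 z [0.1466 0.1505 0.1529]
top top 61 [-0.6  2.2] [23.4 14.7] 5.2 z [0.2112 0.2155 0.2189]
top fork 299 [6.3 2.6] [65.3 51.8] 89.9 z [0.1468 0.1497 0.1528]
```

View pics/s11.png

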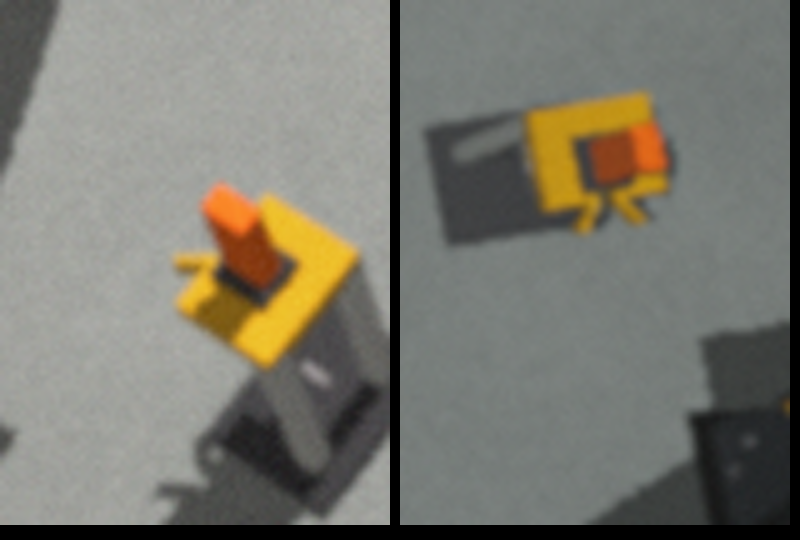

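The picker hangs home in the yellow slot: handle within 1 mm of home, its top at z 0.216, gripper clear. All probes are still on their pads, so I'm handing the job in.

```bash
python3 -c "
from bench import ctrl
print(ctrl.finish_job())"
```

```text
the job is handed in; nothing more can be done
None
```

The job is handed in: the blue, yellow and green probes stand on their own pads, about 5 mm off centre, there was no red probe in the case, and the picker hangs fully home and released in the yellow rack; the hand-in returned no verdict.

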